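# Gauge a row of spacers in the bench caliper

## Robot

A 6-joint arm with a two-finger parallel gripper is mounted at the origin on the work surface. World frame = base frame: x ahead of the robot, y to its left, z up, the work surface at z = 0. Lengths are in m, angles in rad, forces in N, time in s.
With the tool pointing down it reaches from about 0.375 to 0.975 m from the base axis. Payload 3.8 kg.
Tool frame: the origin (TCP) lies at the very end of the fingers, on their centre line; the grasp point (between the pads) lies behind it (bot.tcp_to_grasp is the y of the grasp point in the tool frame, in m); y points along the fingers, z is the direction in which the jaws open and shut, and the axes are right-handed (so a half turn about y gives the same grasp; the last joint's range is limited). The gripper opens to 85 mm and grips with 20 to 120 N. Pads are 22 mm wide; open, the fingers measure 114 mm over their backs; the gripper's body (76 mm by 85 mm) begins 54 mm behind the grasp point. The pads swing forward as they close: fully open they stand 13 mm farther back than shut.
Start: joints at [-1.349, 0.264, 1.604, -0, 1.274, -0.037], TCP at [0.173, -0.653, 0.231] pointing down, gripper open.
Joint ranges: [-2.63, 2.63], [-0.94, 2.18], [0.31, 2.57], [-1.31, 4.45], [0, 2.66], [-2.55, 2.55]. Speed limits (rad/s): [2.57, 2.57, 3.14, 3.14, 3.14, 3.14].

## Interface

Orientations are given as a rotation vector (axis times angle).
In Python, from workcell import bot, optics, workorder gives the robot as it stands.
- The arm moves only by the shell command python3 -m handwheel 'ROWS' [FORCE]. ROWS is JSON, a list of rows, each a list of 7 numbers: the shift along the tool's x, y, z in m, then the turn, a rotation vector about the tool's x, y, z in rad, then the opening, from 0 (shut) to 1 (fully open). A call has 1 to 8 rows; each row shifts and turns the commanded pose from where the row before left it, along the tool's axes as they then stand; what a row does not reach is not made up. A row lasts 1/8 s, in which the tool goes at most 62.5 mm and 10.7 degrees, less where a joint would pass 70% of its speed; a pose out of reach is approached as far as the arm can. A call with a gripper value outside its range is refused whole. The fingers move at their own pace and stop on an object; FORCE is the grip in N (left out, the last holds). Time passes only in rows, so rows that do not move let the fingers close. It gives the time, the measured TCP pose, the force and the opening at its end, in the units of the state.
- bot.read_state(): the state, without advancing time (a new reading comes with each control period).
- optics.read_camera(name): name is "scene" or "top" or "wrist"; returns a dict with "image" (420x560x3 uint8, red, green, blue), "z_map" (420x560 float32, m along the optical axis (not along the pixel's ray), 0 where there is no reading), "mtx" (3x3 intrinsics, pixels), "world_from_camera" (4x4, takes a point from camera to world coordinates); the wrist camera has in their place "hand_eye" (4x4, takes a point from camera to tool coordinates, whose origin is the TCP and whose axes are the tool frame's). Camera axes: x right, y down, z forward; pixel columns grow to the right and rows downward; lengths in m; the calibration is good to about 2 mm. A picture is of the moment at which its call begins: read the wrist's pose just before it.
- workorder.finish_job(): hands the job in, once; it reports no verdict.
The state is a dict: "time": time; "q": joint angles; "joint_vel": joint speeds; "joint_torque": joint torques, N m; "tool_pos": TCP position; "tcp_rot": TCP orientation; "wrist_force": force on the tool from outside, world axes, zero at the start; "torque": the same for the moment, N m; "width": opening from 0.0 (shut) to 1.0 (fully open).
Only numpy, scipy, OpenCV 4.12 (cv2) and the standard library are available. Lean on these libraries where they do the work, as an engineer would, in place of code of your own. Each camera call takes 0.05 s, during which the arm holds its last target.

## Task

Slide the bench caliper open and set every square-bar spacer on its narrow raised beam between anvil and sliding jaw, end to end in a row and lined up with the beam; once they all stand there by themselves, slide the carriage shut until the whole row is pressed together and pushes the spring anvil about half of its travel in, so that the contact force registers, without crushing, and hold it a moment. Finish with the carriage fully open at its end stop and all the spacers lying in the black seedling tray, and leave the other things on the table alone.

Things in the scene. Friction and masses are not known exactly. Their poses are not given: they have to be found in the camera images.
- gauge: Bench caliper, fixed; its place and yaw vary. A steel beam (20 mm wide, 395 mm long, top 30 mm above the table) runs along this body's y axis, solid down to the table, between two low feet (80 mm wide in x, 30 mm in y, 18 mm high, at y=-0.215 and y=+0.18). Origin: on the table, under the beam's centre line (x=0). Spring anvil at the -y end, carriage towards +y.
- anvil (a joint): Spring anvil at the beam's -y end: how far it is pressed in, in m. 0 at rest, 0.010 at its inner stop; spring 1200 N/m (5 mm in = 6 N), returns by itself. It is a steel plate 44 mm wide, 10 mm thick, from 32 to 68 mm above the table, whose face looks along the gauge's +y and is at gauge y=-0.180 at rest. Behind it (to y=-0.228) is a fixed block 68 mm high; its brass pin slides through.
- jaw_face (a point): Middle of the sliding jaw's measuring face, 50 mm above the table; the face looks along the gauge's -y. The jaw is dark steel, the front part of the carriage, 44 mm wide, 14 mm thick, from 32 to 68 mm above the table.
- carriage (a joint): Caliper carriage = gap from sliding jaw face to the resting anvil face in m: 0 shut, 0.215 fully open at its end stop. It opens along the gauge's +y; 2 N friction, 8 N per m/s damping; stays where left. The carriage is a grey housing 105 mm long behind the sliding jaw, its top 45 mm above the table (57 mm at the readout), with a round post to grip.
- post (a point): Grip point on the carriage's upright round steel post (20 mm diameter, from 45 to 100 mm above the table), 80 mm behind the sliding jaw's face; this point is on the post's axis, 85 mm above the table. Pinch the post from above to slide the carriage either way.
- tray: Open black plastic seedling tray, fixed to the table, 280 mm (its x) by 190 mm (its y) outside, 28 mm high, walls 4 mm, floor 4 mm thick. Origin: centre of its underside.
- spacer1: Plain aluminium spacer: a length of 36 x 36 mm square bar, 38 mm long, with a dark round bore mark in each end, 83 g nominal. Origin at its centre; its x axis runs along its length (all four long faces are alike). Starts lying on the table. May be absent from a run.
- spacer2: Plain aluminium spacer: a length of 36 x 36 mm square bar, 44 mm long, with a dark round bore mark in each end, 96 g nominal. Origin at its centre; its x axis runs along its length (all four long faces are alike). Starts lying on the table. May be absent from a run.
- spacer3: Plain aluminium spacer: a length of 36 x 36 mm square bar, 50 mm long, with a dark round bore mark in each end, 110 g nominal. Origin at its centre; its x axis runs along its length (all four long faces are alike). Starts lying on the table. May be absent from a run.
- spacer4: Plain aluminium spacer: a length of 36 x 36 mm square bar, 56 mm long, with a dark round bore mark in each end, 123 g nominal. Origin at its centre; its x axis runs along its length (all four long faces are alike). Starts lying on the table. May be absent from a run.
- sealant_gun: Blue sealant gun lying on the table, body 52 mm diameter and 200 mm long, with a nozzle, rod and handle. Bystander.
- coil: Roll of steel strip lying flat, 116 mm diameter, 50 mm high. Bystander.
- tape: Grey roll of tape lying flat, 96 mm diameter, 40 mm high. Bystander.

How it is judged:
By the outcome, as a careful person would: the job done as asked, in the order asked, and still so for the second after the job is handed in, with the robot touching nothing.
Of spacer1, spacer2, spacer3, spacer4 only 2 to 3 are there at a start; the rules pass over those that are not, and their reading is None.
At some moment in a run one of spacer1, spacer2, spacer3, spacer4 may be knocked a few centimetres aside while the robot is not near it.
Once in a run the grip may slacken for a moment while it holds something.
It also fails if it takes over 210 s, if anything falls off the work surface, if the arm or the gripper's body presses on something with over 40 N, if the wrist force passes 120 N, or if a joint passes its speed limit or range.

## Working session

There is one attempt and no reset: what is moved stays moved. The work goes in short steps, Python scripts to look and compute and a shell command to move; the robot and the scene stay as the last step left them, time stands still between calls to the robot, and variables do not carry over. Pictures are saved under pics/ and viewed, and the job is handed in when it is done.

```bash
ls -la; mkdir -p pics
python3 - <<'E'
from workcell import bot, optics, workorder
import cv2
print(bot.read_state(), bot.tcp_to_grasp)
for n in ["scene","top","wrist"]:
    c=optics.read_camera(n); cv2.imwrite(f"pics/{n}0.png",c["image"][:,:,::-1])
    print(n,c["mtx"].tolist(),c.get("world_from_camera",c.get("hand_eye")).tolist())
E
```

```text
total 12
drwxr-xr-x  3 agent agent 4096 Dec  7 15:16 .
drwxr-xr-x 23 root  root  4096 Dec  7 15:16 ..
drwxr-xr-x  2 agent agent 4096 Dec  7 15:16 pics
{'time': 0.0, 'q': array([-1.34890518e+00,  2.64781665e-01,  1.60534966e+00,  2.70939930e-05,
        1.27369766e+00, -3.68577683e-02]), 'joint_vel': array([-0.00132253,  0.00268398,  0.00184885,  0.00012423,  0.001452  ,
        0.00066111]), 'joint_torque': array([ 6.87642932e-05, -5.15106118e+01, -3.67311037e+01, -1.08393942e-04,
        1.28610883e-02,  9.54598278e-06]), 'tool_pos': array([ 0.17258953, -0.65181998,  0.22995595]), 'tcp_rot': array([-0.27125136,  2.08587354, -2.08118987]), 'wrist_force': array([-0.08183925, -0.23361368,  0.01104702]), 'torque': array([-0.00535285, -0.02153245, -0.05357036]), 'width': 1.0033489728433918} -0.0187
scene [[488.54429712514707, 0.0, 272.77447939399565], [0.0, 488.54429712514707, 206.50710435433166], [0.0, 0.0, 1.0]] [[-0.25407289701860747, 0.7716807307557666, -0.5830572980255181, 1.2807354088544585], [0.9671728962371795, 0.2057375440991604, -0.14915981942946904, 0.07571080411620656], [0.00
[... 214 characters left out ...]
.0]] [[0.0003683880073001702, -0.9983082452934041, 0.058142167739779343, 0.523292132309341], [-0.9999278526415633, -0.0010658169089934068, -0.011964679099275217, -0.08338098886640363], [0.0120064067025987, -0.05813356529167176, -0.9982366126247679, 1.2826518192003655], [0.0, 0.0, 0.0, 1.0]]
wrist [[355.15544381098175, 0.0, 275.2988673547403], [0.0, 355.15544381098175, 214.99752716995766], [0.0, 0.0, 1.0]] [[-0.0007948795799593218, 0.9531368019437149, 0.30253860075527517, -0.0768623681360998], [-9.68120155547274e-05, -0.3025387682621913, 0.9531370753075493, -0.14234919411175836], [0.9999996793968917, 0.0007283398263420118, 0.00033275698393324485, -0.0005424518427259439], [0.0, 0.0, 0.0, 1.0]]
```

View pics/top0.png

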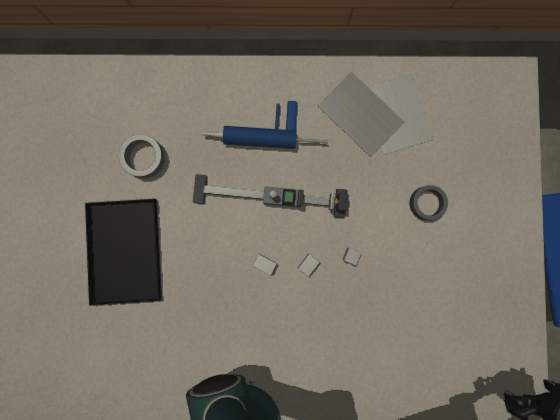

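View pics/scene0.png

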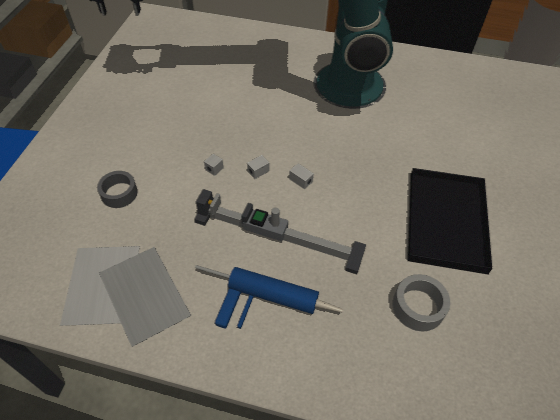

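View pics/wrist0.png

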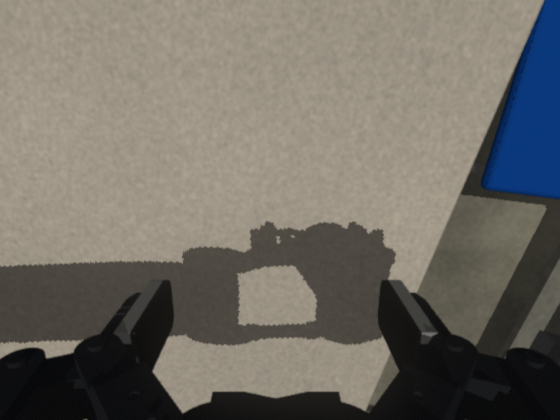

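The top view shows three spacers at (265,264), (309,265) and (353,257). The gauge has its anvil at (340,202) and its post at about (275,196). The tray is at the left, (124,252). Next I measure from the depth clouds.

```bash
cat > h.py <<'E'
from workcell import bot, optics, workorder
import cv2, numpy as np
from scipy.spatial.transform import Rotation as R
def cloud(c, T=None):
    d=c["z_map"]; K=c["mtx"]; v,u=np.mgrid[:d.shape[0],:d.shape[1]]
    P=np.stack([(u-K[0,2])/K[0,0]*d,(v-K[1,2])/K[1,1]*d,d],-1)
    T=c["world_from_camera"] if T is None else T
    W=P@T[:3,:3].T+T[:3,3]; W[d==0]=np.nan
    return W
def tool():
    s=bot.read_state(); T=np.eye(4); T[:3,:3]=R.from_rotvec(s["tcp_rot"]).as_matrix(); T[:3,3]=s["tool_pos"]; return T,s
def wrist():
    T,s=tool(); c=optics.read_camera("wrist"); return c,cloud(c,T@c["hand_eye"]),T,s
def cloudrect(W,box,zlo,zhi):
    x0,x1,y0,y1=box
    m=(W[...,2]>zlo)&(W[...,2]<zhi)&(W[...,0]>x0)&(W[...,0]<x1)&(W[...,1]>y0)&(W[...,1]<y1)
    return m
def toolmove(dp,T=None):
    "world displacement -> tool axes"
    if T is None: T,_=tool()
    return T[:3,:3].T@np.asarray(dp)
E
python3 - <<'E'
from h import *
for n in ["top","scene"]:
    c=optics.read_camera(n); W=cloud(c)
    z=W[...,2]; print(n,"table z",np.nanmedian(z[330:360,60:150] if n=="top" else z[100:140,150:200]))
    m=((z>0.012)&(z<0.2)&(W[...,0]>0.3)&(W[...,0]<1.0)&(abs(W[...,1])<0.6)).astype(np.uint8)
    k,l,st,ce=cv2.connectedComponentsWithStats(m)
    for i in range(1,k):
        if st[i,4]<40: continue
        p=W[l==i]; hi=np.percentile(p[:,2],95); q=p[p[:,2]>hi-0.006]
        r=cv2.minAreaRect((q[:,:2]*1000).astype(np.float32))
        print(ce[i].round(0),st[i,4],"ztop%.4f"%hi,"rect",np.round(r[0],1),np.round(r[1],1),round(r[2],1))
E
```

```text
top table z -0.0013574829732361238
[265. 133.] 1907 ztop0.0520 rect [785.  -48.4] [197.5  38.3] 86.6
[141. 156.] 953 ztop0.0525 rect [730.5 274.4] [114.3 113. ] 47.3
[275. 196.] 2083 ztop0.0693 rect [ 611.5 -182.4] [209.5  43.8] 84.8
[429. 202.] 595 ztop0.0428 rect [ 605.3 -516.3] [93.1 93.6] 89.5
[120. 253.] 887 ztop0.0295 rect [469.8 325.7] [280.1 191.4] 3.6
[352. 256.] 203 ztop0.0386 rect [ 456.7 -302.9] [36.  37.5] 67.0
[264. 264.] 287 ztop0.0390 rect [435.3 -63.2] [55.8 35.2] 63.5
[308. 265.] 260 ztop0.0391 rect [ 433.2 -183.4] [35.1 49.9] 50.3
scene table z 0.0031565666207027387
[213. 163.] 257 ztop0.0410 rect [ 455.  -304.2] [37.3 38.9] 68.7
[257. 165.] 314 ztop0.0413 rect [ 432.4 -184.8] [38.5 50.1] 50.7
[301. 175.] 366 ztop0.0414 rect [434.4 -64.4] [56.8 40.1] 64.2
[452. 221.] 1454 ztop0.0320 rect [467.4 324. ] [285.3 190.8] 3.7
[116. 188.] 847 ztop0.0445 rect [ 602.2 -518.5] [96.  94.7] 29.6
[274. 227.] 3145 ztop0.0717 rect [ 611.7 -183.9] [212.   46.2] 84.0
[264. 294.] 3018 ztop0.0544 rect [786.3 -50.4] [199.7  38.8] 86.5
[421. 302.] 1772 ztop0.0538 rect [730.2 273. ] [114.3 115.6] 30.7
```

The heights and sizes match the spec. Present are spacer1 (38), spacer3 (50) and spacer4 (56). Now the gauge axis and post, and the current tool axes.

Run:
```python
from h import *
for n,dz in [("top",-.0013),("scene",.003)]:
    c=optics.read_camera(n); W=cloud(c); W[...,2]-=dz; z=W[...,2]
    box=cloudrect(W,(.55,.69,-.33,.16),.012,.12)
    m=box&(abs(z-.030)<.003)
    p=W[m][:,:2]; vx,vy,x0,y0=cv2.fitLine(p.astype(np.float32),cv2.DIST_HUBER,0,.001,.001).ravel()
    if vy<0: vx,vy=-vx,-vy
    yaw=np.arctan2(-vx,vy); print(n,m.sum(),"line x0,y0",x0,y0,"yaw deg",np.degrees(yaw))
    ex=np.array([vy,-vx]);ey=np.array([vx,vy]);o=np.array([x0,y0])
    L=lambda P:np.c_[(P[:,:2]-o)@ex,(P[:,:2]-o)@ey,P[:,2]]
    b=L(W[box])
    for zl,zh in [(.014,.022),(.027,.033),(.042,.048),(.054,.060),(.064,.072),(.09,.105)]:
        q=b[(b[:,2]>zl)&(b[:,2]<zh)]
        if len(q): 
            h,e=np.histogram(q[:,1],bins=np.arange(-.3,.35,.01)); 
            print(zl,zh,len(q),q.min(0).round(4),q.max(0).round(4),"mean",q.mean(0).round(4)); print({round(a,2):int(k) for a,k in zip(e,h) if k})
T,s=tool(); print(T.round(3))
```

```text
top 494 line x0,y0 0.6260667 -0.04904522 yaw deg -5.7779617
0.014 0.022 415 [-0.0397 -0.2415  0.0141] [0.0404 0.1838 0.022 ] mean [-0.0019  0.0446  0.0179]
{np.float64(-0.25): 2, np.float64(-0.24): 34, np.float64(-0.23): 36, np.float64(-0.22): 46, np.float64(-0.21): 1, np.float64(-0.19): 1, np.float64(-0.18): 1, np.float64(-0.16): 3, np.float64(-0.14): 1, np.float64(-0.13): 2, np.float64(-0.11): 1, np.float64(-0.09): 1, np.float64(-0.06): 1, np.float64(-0.03): 1, np.float64(0.0): 1, np.float64(0.03): 3, np.float64(0.06): 2, np.float64(0.08): 2, np.float64(0.09): 1, np.float64(0.11): 1, np.float64(0.14): 2, np.float64(0.15): 64, np.float64(0.16): 90, np.float64(0.17): 90, np.float64(0.18): 28}
0.027 0.033 494 [-0.0229 -0.2141  0.027 ] [0.0206 0.1532 0.033 ] mean [0.     0.     0.0301]
{np.float64(-0.22): 11, np.float64(-0.21): 2, np.float64(-0.2): 4, np.float64(-0.19): 20, np.float64(-0.18): 21, np.float64(-0.17): 22, np.float64(-0.16): 18, np.float64(-0.15): 19, np.float64(-0.14): 17, np.float64(-0.13): 18, np.float64(-0.07): 2, np.float64(-0.02): 2, np.float64(-0.01): 20, np.float64
[... 4531 characters left out ...]
at64(-0.06): 4, np.float64(-0.05): 4}
0.064 0.072 315 [-0.0287 -0.2556  0.064 ] [ 0.018  -0.0448  0.0715] mean [-0.0045 -0.197   0.0672]
{np.float64(-0.26): 33, np.float64(-0.25): 59, np.float64(-0.24): 60, np.float64(-0.23): 2, np.float64(-0.22): 44, np.float64(-0.21): 18, np.float64(-0.14): 26, np.float64(-0.13): 58, np.float64(-0.12): 1, np.float64(-0.07): 2, np.float64(-0.06): 7, np.float64(-0.05): 5}
0.09 0.105 58 [-0.0145 -0.0647  0.0925] [ 0.0078 -0.0456  0.1023] mean [-0.0017 -0.0546  0.0981]
{np.float64(-0.07): 10, np.float64(-0.06): 36, np.float64(-0.05): 12}
[[-0.967 -0.     0.256  0.173]
 [-0.256  0.001 -0.967 -0.652]
 [-0.    -1.    -0.001  0.231]
 [ 0.     0.     0.     1.   ]]
```

```bash
python3 -m handwheel '[[-0.048,0,-0.036,0,0,0,1],[-0.048,0,-0.036,0,0,0,1],[-0.048,0,-0.036,0,0,0,1],[-0.048,0,-0.036,0,0,0,1],[-0.048,0,-0.036,0,0,0,1],[-0.048,0,-0.036,0,0,0,1],[-0.048,0,-0.036,0,0,0,1],[-0.048,0,-0.036,0,0,0,1]]'; python3 -m handwheel '[[-0.048,0,-0.036,0,0,0,1],[-0.048,0,-0.036,0,0,0,1],[-0.048,0,-0.036,0,0,0,1],[-0.048,0,-0.036,0,0,0,1],[0,0,0,0,0.18,0,1],[0,0,0,0,0.18,0,1],[0,0,0,0,0,0,1]]'
python3 - <<'E'
from h import *
c,W,T,s=wrist(); cv2.imwrite("pics/w1.png",c["image"][:,:,::-1]); print(T.round(4), s["q"])
E
```

```text
time: 1.35
tool_pos: [0.4713, -0.2742, 0.2317]
tcp_rot: [-0.27, 2.082, -2.084]
wrist_force: [1.5, -0.8, 0.2]
width: 1.003
time: 2.22
tool_pos: [0.6191, -0.0872, 0.2312]
tcp_rot: [-0.107, -2.171, 2.171]
wrist_force: [-1.7, 0.4, -0.8]
width: 0.995
[[-9.951e-01 -1.000e-04 -9.860e-02  6.191e-01]
 [ 9.860e-02 -0.000e+00 -9.951e-01 -8.720e-02]
 [ 1.000e-04 -1.000e+00  0.000e+00  2.312e-01]
 [ 0.000e+00  0.000e+00  0.000e+00  1.000e+00]] [-1.79721630e-01  1.70859330e-01  1.71622632e+00 -3.14285879e-05
  1.25461059e+00  1.48984235e+00]
```

View pics/w1.png

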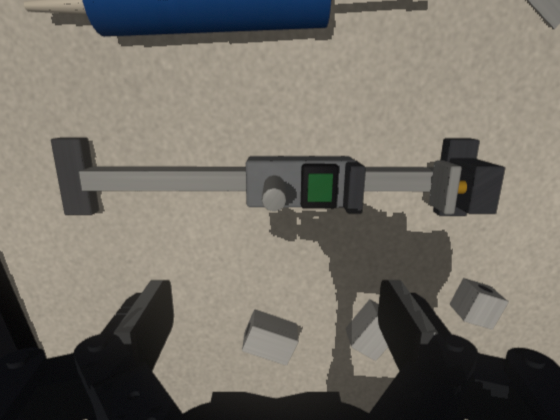

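The wrist view shows the whole gauge level across the picture: post top at (274,200), jaw at (354,187), anvil at (445,188). I measure it from here to cross-check against the top view.

```bash
cat >> h.py <<'E'
G0=np.array([.6249,-.0602]); YAW=np.radians(-5.78)
def loc(P,o=None,yaw=None):
    o=G0 if o is None else o; yaw=YAW if yaw is None else yaw
    ex=np.array([np.cos(yaw),np.sin(yaw)]);ey=np.array([-np.sin(yaw),np.cos(yaw)])
    return np.c_[(P[:,:2]-o)@ex,(P[:,:2]-o)@ey,P[:,2]]
def wld(x,y): 
    return G0+x*np.array([np.cos(YAW),np.sin(YAW)])+y*np.array([-np.sin(YAW),np.cos(YAW)])
E
python3 - <<'E'
from h import *
c,W,T,s=wrist(); z=W[...,2]
t=np.nanmedian(z[230:270,60:200]); print("table",t)
W[...,2]-=t; z=W[...,2]
L=loc(W.reshape(-1,3)).reshape(W.shape)
m=(abs(L[...,0])<.013)&(abs(L[...,1])<.2)&(abs(z-.03)<.0025)
p=W[m][:,:2]; vx,vy,x0,y0=cv2.fitLine(p.astype(np.float32),cv2.DIST_HUBER,0,.001,.001).ravel()
print("yaw",np.degrees(np.arctan2(-vx*np.sign(vy),abs(vy))), "in old frame",loc(np.array([[x0,y0,0]])))
bx=L[(abs(L[...,0])<.03)&(abs(L[...,1])<.24)]
for a,b,zl,zh in [(-.25,-.16,.0655,.071),(-.16,-.0,.064,.071),(-.1,.1,.095,.103),(.1,.22,.012,.02),(-.1,.1,.042,.048)]:
    q=bx[(bx[:,1]>a)&(bx[:,1]<b)&(bx[:,2]>zl)&(bx[:,2]<zh)]
    print(len(q),np.percentile(q,2,axis=0).round(4),np.percentile(q,98,axis=0).round(4),q.mean(0).round(4))
E
```

```text
table -0.0005168319022319234
yaw -5.75021 in old frame [[0.00039684 0.01680719 0.        ]]
1975 [-0.0206 -0.2258  0.0658] [ 0.0209 -0.1796  0.0693] [ 0.0007 -0.205   0.0678]
816 [-0.0206 -0.1053  0.0649] [ 0.0212 -0.0256  0.0696] [ 0.0011 -0.0954  0.0678]
463 [-0.0084 -0.0344  0.0972] [ 0.0093 -0.0176  0.1014] [ 0.0007 -0.0259  0.0998]
1752 [-0.0285  0.1196  0.0127] [0.0286 0.1943 0.0196] [0.0016 0.1769 0.0177]
2344 [-0.0211 -0.0919  0.043 ] [ 0.0224 -0.0002  0.0465] [ 0.0044 -0.0362  0.0449]
```

The wrist view agrees with the top-view frame within 1 mm: anvil face at -0.180, yaw -5.75°. The post is at gauge y -0.026, so the gap is about 0.074. I lower onto the post and pinch it.

```bash
python3 -m handwheel '[[-0.004,0.055,-0.001,0,0,0,1],[0,0.055,0,0,0,0,1],[0,0.055,0,0,0,0,1],[0,0,0,0,0,0,0],[0,0,0,0,0,0,0],[0,0,0,0,0,0,0],[0,0,0,0,0,0,0],[0,0,0,0,0,0,0]]' 50
python3 -m handwheel '[[0,0,-0.01,0,0,0,0],[0,0,-0.02,0,0,0,0],[0,0,-0.025,0,0,0,0],[0,0,-0.025,0,0,0,0],[0,0,-0.025,0,0,0,0],[0,0,-0.02,0,0,0,0],[0,0,-0.01,0,0,0,0],[0,0,0,0,0,0,0]]'
```

```text
time: 3.32
tool_pos: [0.6256, -0.0873, 0.0698]
tcp_rot: [-0.116, -2.171, 2.173]
wrist_force: [-0.4, 0.9, 6.2]
width: 0.223
time: 4.32
tool_pos: [0.6393, 0.0487, 0.0699]
tcp_rot: [-0.115, -2.174, 2.172]
wrist_force: [0.5, 1.9, 7.0]
width: 0.215
```

```bash
python3 -m handwheel '[[0,0,-0.003,0,0,0,0],[0,0,0,0,0,0,0]]';python3 -m handwheel '[[0,0,-0.003,0,0,0,0],[0,0,0,0,0,0,0]]'
```

```text
time: 4.58
tool_pos: [0.6395, 0.0506, 0.0698]
tcp_rot: [-0.116, -2.173, 2.172]
wrist_force: [-1.1, 0.1, 7.3]
width: 0.22
time: 4.82
tool_pos: [0.6398, 0.0533, 0.0698]
tcp_rot: [-0.116, -2.172, 2.172]
wrist_force: [-0.7, -0.6, 7.1]
width: 0.218
```

```bash
python3 -m handwheel '[[0,0,0,0,0,0,1],[0,0,0,0,0,0,1],[0,-0.005,0,0,0,0,1],[0,-0.06,0,0,0,0,1],[0,-0.06,0,0,0,0,1],[0.021,0,0.053,0,0,0,1],[0.021,0,0.053,0,0,0,1],[0.021,0,0.053,0,0,0,1]]'
python3 -m handwheel '[[0.021,0,0.053,0,0,0,1],[0.021,0,0.053,0,0,0,1],[0.021,0,0.053,0,0,0,1],[0.021,0,0.053,0,0,0,1],[0,0,0,0,0,0,1],[0,0,0,0,0,0,1]]'
cat >> h.py <<'E'
def spacers(W,box=(.36,.56,-.38,.02),zmin=.028,zmax=.046,minpix=150):
    z=W[...,2]; m=cloudrect(W,box,zmin,zmax).astype(np.uint8)
    k,l,st,ce=cv2.connectedComponentsWithStats(m); out=[]
    for i in range(1,k):
        if st[i,4]<minpix: continue
        p=W[l==i]; hi=np.median(p[:,2]); q=p[abs(p[:,2]-hi)<.004]
        r=cv2.minAreaRect((q[:,:2]*1000).astype(np.float32)); out.append((r,hi,ce[i]))
        (cx,cy),(a,b),t=r
        L=t if a>b else t+90
        print("px",ce[i].round(),"n",st[i,4],"c",round(cx,1),round(cy,1),"size",round(a,1),round(b,1),"long axis deg",round(L%180,1),"top",round(hi,4))
    return out
E
python3 - <<'E'
from h import *
c,W,T,s=wrist(); cv2.imwrite("pics/w2.png",c["image"][:,:,::-1]); print(T.round(4),s["time"],np.nanmedian(W[100:150,100:500,2])); spacers(W)
E
```

```text
time: 5.82
tool_pos: [0.5578, -0.0996, 0.1918]
tcp_rot: [-0.11, -2.17, 2.171]
wrist_force: [-0.3, -0.4, -0.2]
width: 0.998
time: 6.58
tool_pos: [0.4535, -0.3007, 0.1913]
tcp_rot: [-0.111, -2.17, 2.168]
wrist_force: [1.0, 0.4, 0.4]
width: 1.004
[[-9.948e-01  2.000e-04 -1.022e-01  4.535e-01]
 [ 1.022e-01  7.000e-04 -9.948e-01 -3.007e-01]
 [-1.000e-04 -1.000e+00 -7.000e-04  1.913e-01]
 [ 0.000e+00  0.000e+00  0.000e+00  1.000e+00]] 6.575 -0.0004026070722317199
px [277. 191.] n 1813 c 456.4 -302.4 size 36.1 38.3 long axis deg 156.9 top 0.0355
px [148. 228.] n 2235 c 433.1 -182.8 size 36.1 50.6 long axis deg 141.4 top 0.0355
px [ 25. 241.] n 2071 c 432.3 -67.6 size 46.3 37.3 long axis deg 63.8 top 0.0353
```

View pics/w2.png

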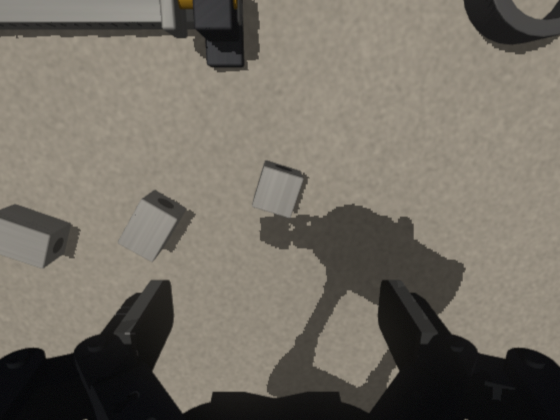

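The wrist view shows spacer1 at (277,191), its bore facing up in the image, so its length axis is 157°. I turn the jaws across it and grasp.

```bash
python3 -m handwheel '[[-0.003,0.02,0.002,0,0,0,1],[0,0.04,0,0,0.149,0,1],[0,0.04,0,0,0.149,0,1],[0,0.04,0,0,0,0,1],[0,0.03,0,0,0,0,1],[0,0.016,0,0,0,0,1],[0,0,0,0,0,0,0.3],[0,0,0,0,0,0,0]]' 50
python3 -m handwheel '[[0,0,0,0,0,0,0],[0,0,0,0,0,0,0],[0,0,0,0,0,0,0]]'; python3 -m handwheel '[[0,-0.02,0,0,0,0,0],[0,-0.05,0,0,0,0,0],[0,-0.05,0,0,0,0,0],[0,0,0,0,0,0,0]]'
```

```text
time: 7.62
tool_pos: [0.4575, -0.3036, 0.0063]
tcp_rot: [-0.406, -2.002, 2.004]
wrist_force: [0.2, -0.0, 0.2]
width: 0.606
time: 8.0
tool_pos: [0.4578, -0.3042, 0.007]
tcp_rot: [-0.409, -2.002, 2.005]
wrist_force: [-0.3, 0.7, 6.6]
width: 0.412
time: 8.5
tool_pos: [0.4595, -0.3055, 0.1306]
tcp_rot: [-0.415, -2.001, 2.01]
wrist_force: [-0.3, -0.3, -0.6]
width: 0.415
```

```bash
python3 -m handwheel '[[0,0,0,0,-0.17,0,0],[0,0,0,0,-0.17,0,0],[0,0,0,0,-0.17,0,0],[0,0,0,0,-0.17,0,0],[0,0,0,0,-0.17,0,0],[0,0,0,0,-0.17,0,0],[0,0,0,0,-0.17,0,0],[0,0,0,0,-0.17,0,0]]';python3 -m handwheel '[[0,0,0,0,-0.17,0,0],[0,0,0,0,-0.17,0,0],[0,0,0,0,-0.17,0,0],[0,0,0,0,0,0,0]]'
cat >> h.py <<'E'
def status(tx=None,ty=None,tz=None,zdeg=None):
    T,s=tool(); za=np.degrees(np.arctan2(T[1,2],T[0,2])); print("t",s["time"],"pos",T[:3,3].round(4),"zang",round(za,2),"tilt",np.degrees(np.arccos(-T[2,1])).round(2),"w",round(s["width"],3),"F",s["wrist_force"].round(1),"q6",s["q"][5].round(2))
    if tx is not None: print("tool move",toolmove(np.array([tx,ty,tz])-T[:3,3],T).round(4),"turn y", None if zdeg is None else round(np.radians(za-zdeg),3))
E
python3 - <<'E'
from h import *
c,W,T,s=wrist(); cv2.imwrite("pics/w3.png",c["image"][:,:,::-1])
x,y=wld(.0005,-.158); print(x,y); status(x,y,.13,-5.77)
E
```

```text
time: 9.5
tool_pos: [0.4552, -0.3023, 0.1234]
tcp_rot: [-0.861, 1.642, -1.637]
wrist_force: [0.9, 0.1, -0.7]
width: 0.413
time: 10.0
tool_pos: [0.4553, -0.3025, 0.1238]
tcp_rot: [-1.16, 1.286, -1.282]
wrist_force: [0.1, 0.0, -0.5]
width: 0.415
0.6094854340416447 -0.2174470704220448
t 10.05 pos [ 0.4555 -0.3026  0.124 ] zang -5.92 tilt 0.13 w 0.414 F [ 0.3 -0.  -0.6] q6 -0.53
tool move [-0.1006 -0.0062  0.1444] turn y -0.003
```

View pics/w3.png

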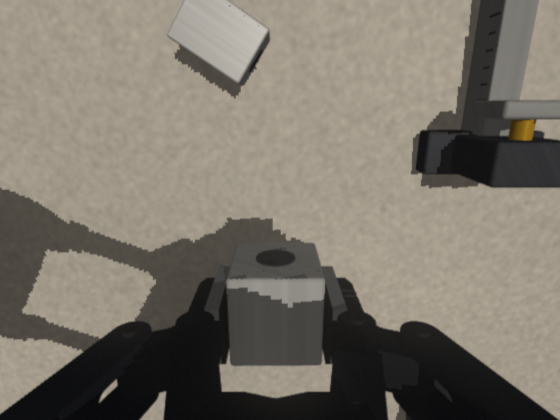

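Spacer1 is held square between the pads at (277,310), bore towards the camera. I measure its offset in the hand.

```bash
cat >> h.py <<'E'
def held():
    c=optics.read_camera("wrist"); P=cloud(c,c["hand_eye"])
    sub=P[235:375,222:335].reshape(-1,3)
    print("table?" , )
    q=sub[(abs(sub[:,2])<.0185)&(abs(sub[:,0])<.045)&(sub[:,1]>-.06)&(sub[:,1]<.02)]
    ytop=np.percentile(q[:,1],3); t=q[abs(q[:,1]-np.median(q[q[:,1]<ytop+.006,1]))<.003]
    print("top y(tool)",np.median(t[:,1]).round(4),"x range",np.percentile(t[:,0],[1,99]).round(4),"z range",np.percentile(t[:,2],[1,99]).round(4),len(t))
    f=q[q[:,1]>ytop+.008]; print("front face x",np.median(f[:,0]).round(4),"y max",np.percentile(f[:,1],99).round(4),len(f))
E
python3 - <<'E'
from h import *
held()
E
```

```text
table?
top y(tool) -0.0377 x range [-0.0118  0.0102] z range [-0.0185  0.0185] 508
front face x -0.0094 y max 0.0046 9859
```

Run:
```python
from h import *
c=optics.read_camera("wrist"); P=cloud(c,c["hand_eye"])
for v in range(235,375,8): print(v,P[v,277].round(4),P[v,250].round(4))
```

```text
235 [0.0236 0.1239 0.0007] [ 0.0235  0.1235 -0.0209]
243 [-0.0179  0.0049  0.    ] [-0.018   0.0047 -0.012 ]
251 [-0.0182 -0.0046 -0.    ] [-0.018  -0.0043 -0.0114]
259 [-0.0178 -0.0119 -0.0001] [-0.0182 -0.0126 -0.0109]
267 [-0.0183 -0.0201 -0.0001] [-0.0179 -0.0193 -0.0104]
275 [-0.0183 -0.0266 -0.0002] [-0.0177 -0.0254 -0.01  ]
283 [-0.0157 -0.0278 -0.0002] [-0.0164 -0.0291 -0.0098]
291 [-0.0134 -0.0294 -0.0002] [-0.0132 -0.0291 -0.0098]
299 [-0.0097 -0.0287 -0.0001] [-0.0092 -0.0278 -0.01  ]
307 [-0.0059 -0.0279 -0.0001] [-0.0064 -0.0287 -0.01  ]
315 [-0.003  -0.0287 -0.0001] [-0.0035 -0.0294 -0.01  ]
323 [ 0.0008 -0.0282 -0.0001] [ 0.0004 -0.0287 -0.0102]
331 [ 0.0038 -0.0288 -0.0001] [ 0.0041 -0.0284 -0.0103]
339 [ 0.0074 -0.0288 -0.0001] [ 0.0082 -0.0276 -0.0104]
347 [ 0.0111 -0.0287 -0.0001] [ 0.0105 -0.0293 -0.0103]
355 [ 0.0148 -0.0286 -0.0001] [ 0.0152 -0.0281 -0.0105]
363 [ 0.0186 -0.0285 -0.0001] [ 0.019  -0.028  -0.0106]
371 [0.1571 0.1245 0.001 ] [ 0.1572  0.1247 -0.0237]
```

The held spacer is centred in the hand (x from -0.018 to +0.0195). Its bottom is 7.3 mm below the TCP. I move it over the beam.

```bash
python3 -m handwheel '[[-0.02,-0.002,0.029,0,0,0,0],[-0.03,-0.002,0.043,0,0,0,0],[-0.03,-0.002,0.043,0,0,0,0],[-0.02,0,0.029,0,0,0,0],[0,0,0,0,0,0,0],[0,0,0,0,0,0,0]]'
python3 - <<'E'
from h import *
x,y=wld(.0005,-.1575); status(x,y,.038,-5.77)
c,W,T,s=wrist(); cv2.imwrite("pics/w4.png",c["image"][:,:,::-1])
L=loc(W.reshape(-1,3)).reshape(W.shape)
m=(abs(L[...,0])<.013)&(L[...,1]<.03)&(L[...,1]>-.12)&(abs(W[...,2]-.03)<.004)
for a in np.arange(-.12,.03,.03):
    q=L[m&(L[...,1]>a)&(L[...,1]<a+.03)]; print(round(a,2),len(q),np.percentile(q[:,0],[2,50,98]).round(4) if len(q) else "")
q=L[(abs(L[...,0])<.02)&(L[...,1]<-.16)&(L[...,1]>-.2)&(W[...,2]>.06)&(W[...,2]<.072)]; print("anvil",len(q), np.percentile(q,[2,98],axis=0).round(4) if len(q) else "")
E
```

```text
time: 10.9
tool_pos: [0.6089, -0.218, 0.1306]
tcp_rot: [-1.161, 1.284, -1.282]
wrist_force: [0.6, 0.1, -0.5]
width: 0.41
t 10.9 pos [ 0.6089 -0.218   0.1306] zang -5.75 tilt 0.09 w 0.41 F [ 0.6  0.1 -0.5] q6 -0.28
tool move [-0.0011  0.0926  0.0007] turn y 0.0
-0.12 1324 [-0.0099 -0.0005  0.009 ]
-0.09 1517 [-0.0102 -0.0005  0.0092]
-0.06 1688 [-0.01   -0.0006  0.009 ]
-0.03 499 [-0.0103 -0.0006  0.0091]
0.0 0 
anvil 0
```

View pics/w4.png

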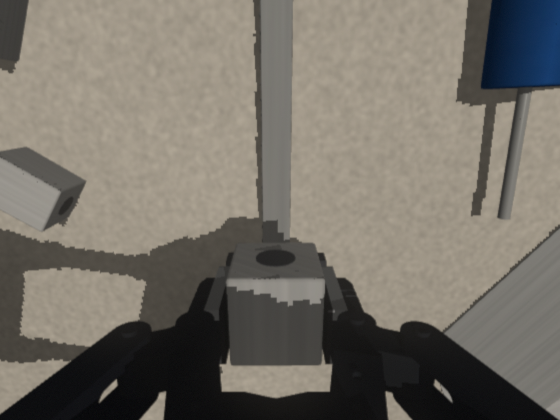

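The beam at (277,200) lines up with the spacer at (276,300), and it is parallel. Lowering.

```bash
python3 -m handwheel '[[-0.001,0.04,0,0,0,0,0],[0,0.03,0,0,0,0,0],[0,0.015,0,0,0,0,0],[0,0.005,0,0,0,0,0],[0,0,0,0,0,0,0],[0,0,0,0,0,0,0]]'
python3 - <<'E'
from h import *
x,y=wld(.0002,-.1575); status(x,y,.0375,-5.77)
E
```

```text
time: 11.7
tool_pos: [0.6109, -0.2176, 0.0429]
tcp_rot: [-1.159, 1.28, -1.284]
wrist_force: [-0.3, 0.2, 0.2]
width: 0.411
t 11.7 pos [ 0.6109 -0.2176  0.0429] zang -5.74 tilt 0.15 w 0.411 F [-0.3  0.2  0.2] q6 -0.28
tool move [-0.0005  0.0054 -0.0017] turn y 0.0
```

```bash
python3 -m handwheel '[[0,0.002,-0.001,0,0,0,0],[0,0,0,0,0,0,0]]'
python3 - <<'E'
from h import *
x,y=wld(.0002,-.1575); status(x,y,.0375,-5.77)
c,W,T,s=wrist()
L=loc(W.reshape(-1,3)).reshape(W.shape)
m=(abs(L[...,0])<.014)&(abs(W[...,2]-.03)<.004)
for a in np.arange(-.12,.03,.03):
    q=L[m&(L[...,1]>a)&(L[...,1]<a+.03)]; print(round(a,2),len(q),np.percentile(q[:,0],[2,50,98]).round(4) if len(q) else "")
status(x,y,.0375,-5.77)
E
```

```text
time: 11.95
tool_pos: [0.6089, -0.217, 0.0397]
tcp_rot: [-1.16, 1.282, -1.283]
wrist_force: [-1.0, 0.5, -1.4]
width: 0.414
t 11.95 pos [ 0.6089 -0.217   0.0397] zang -5.72 tilt 0.03 w 0.414 F [-1.   0.5 -1.4] q6 -0.28
tool move [-0.0001  0.0022  0.0004] turn y 0.001
-0.12 3210 [-0.0102 -0.0007  0.0089]
-0.09 3831 [-0.0102 -0.0007  0.0089]
-0.06 2576 [-0.0102 -0.0008  0.0089]
-0.03 0 
0.0 0 
t 12.0 pos [ 0.6088 -0.2169  0.0395] zang -5.73 tilt 0.02 w 0.413 F [-0.1 -0.1 -1. ] q6 -0.28
tool move [-0.      0.002   0.0004] turn y 0.001
```

```bash
python3 -m handwheel '[[0,0.0015,0,0,0,0,0],[0,0,0,0,0,0,0]]'; python3 -m handwheel '[[0,0,0,0,0,0,0.5],[0,0,0,0,0,0,0.7],[0,0,0,0,0,0,0.8],[0,0,0,0,0,0,0.8],[0,-0.03,0,0,0,0,0.8],[0,-0.06,0,0,0,0,0.8],[0,-0.03,0,0,0,0,1],[0,0,0,0,0,0,1]]'
python3 - <<'E'
from h import *
c,W,T,s=wrist(); cv2.imwrite("pics/w5.png",c["image"][:,:,::-1]); status()
q=loc(W.reshape(-1,3)); q=q[(abs(q[:,0])<.04)&(q[:,1]>-.21)&(q[:,1]<-.1)&(abs(q[:,2]-.066)<.004)]
print(len(q),np.percentile(q,[1,99],axis=0).round(4))
E
```

```text
time: 12.25
tool_pos: [0.6086, -0.2169, 0.0376]
tcp_rot: [-1.16, 1.283, -1.282]
wrist_force: [0.5, -1.2, -0.6]
width: 0.414
time: 13.25
tool_pos: [0.6113, -0.2179, 0.1621]
tcp_rot: [-1.157, 1.276, -1.288]
wrist_force: [-0.3, 0.0, -0.1]
width: 0.999
t 13.3 pos [ 0.6096 -0.2174  0.1593] zang -5.73 tilt 0.18 w 1.003 F [-0.4 -0.7 -1.1] q6 -0.28
4274 [[-0.0209 -0.2095  0.0625]
 [ 0.0201 -0.1395  0.0688]]
```

View pics/w5.png

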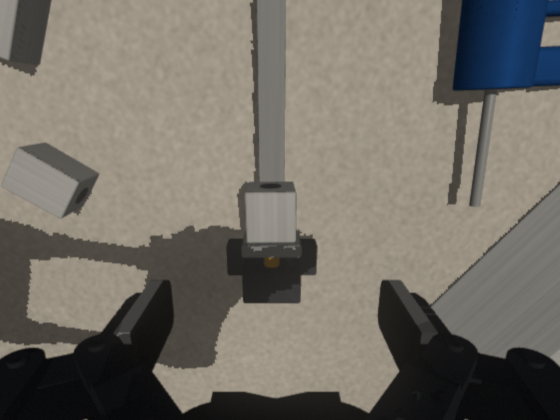

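Spacer1 stands square on the beam at (270,215), its end at gauge y -0.1395. Next is spacer3, jaw axis about 51°.

```bash
python3 -m handwheel '[[-0.005,0,-0.059,0,0,0,1],[-0.005,0,-0.059,0,0,0,1],[-0.006,0,-0.06,0,0,0,1],[0,0,0,0,-0.166,0,1],[0,0,0,0,-0.166,0,1],[0,0,0,0,-0.166,0,1],[0,0,0,0,-0.166,0,1],[0,0,0,0,-0.166,0,1]]'; python3 -m handwheel '[[0,0,0,0,-0.167,0,1],[0,0,0,0,0,0,1],[0,0,0,0,0,0,1]]'
python3 - <<'E'
from h import *
c,W,T,s=wrist(); cv2.imwrite("pics/w6.png",c["image"][:,:,::-1]); 
o=spacers(W); status(.4331,-.183,.006,51.4)
E
```

```text
time: 14.3
tool_pos: [0.4316, -0.1824, 0.1553]
tcp_rot: [-1.47, 0.656, -0.649]
wrist_force: [-0.2, 0.2, -0.8]
width: 0.996
time: 14.68
tool_pos: [0.4325, -0.1829, 0.1565]
tcp_rot: [-1.505, 0.531, -0.528]
wrist_force: [0.4, 0.2, -0.0]
width: 0.997
px [409. 107.] n 4235 c 433.9 -62.0 size 56.6 36.2 long axis deg 62.8 top 0.0357
px [276. 205.] n 2947 c 432.1 -181.8 size 36.0 50.0 long axis deg 141.6 top 0.0357
t 14.725 pos [ 0.4327 -0.183   0.1568] zang 51.27 tilt 0.1 w 1.001 F [-0.6  0.2 -0.5] q6 -1.35
tool move [0.0006 0.1508 0.0003] turn y -0.002
```

View pics/w6.png

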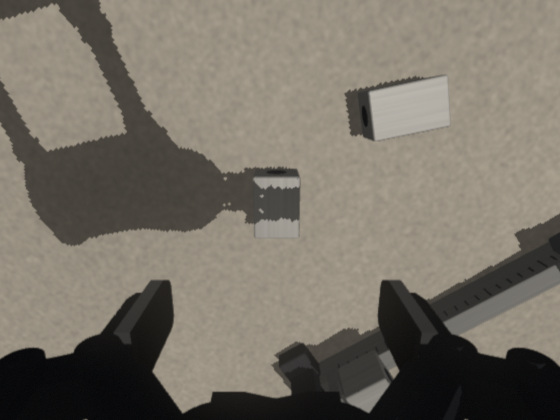

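Spacer3 at (276,205) is square to the jaws. I descend and grasp.

```bash
python3 -m handwheel '[[0,0.045,0,0,0,0,1],[0,0.045,0,0,0,0,1],[0,0.04,0,0,0,0,1],[0,0.021,0,0,0,0,1],[0,0,0,0,0,0,0.3],[0,0,0,0,0,0,0],[0,0,0,0,0,0,0],[0,0,0,0,0,0,0]]' 50
python3 -m handwheel '[[0,0,0,0,0,0,0],[0,0,0,0,0,0,0],[0,-0.02,0,0,0,0,0],[0,-0.05,0,0,0,0,0],[0,-0.05,0,0,0,0,0],[0,0,0,0,0.166,0,0],[0,0,0,0,0.166,0,0],[0,0,0,0,0.166,0,0]]'
python3 -m handwheel '[[0,0,0,0,0.166,0,0],[0,0,0,0,0.166,0,0],[0,0,0,0,0.167,0,0],[0,0,0,0,0,0,0]]'
cat >> h.py <<'E'
def held():
    c=optics.read_camera("wrist"); P=cloud(c,c["hand_eye"])
    cv2.imwrite("pics/held.png",c["image"][:,:,::-1])
    S=P[225:400,245:308].reshape(-1,3)
    S=S[(abs(S[:,0])<.05)&(S[:,1]<.03)&(S[:,1]>-.06)]
    yt=np.percentile(S[:,1],5)
    t=S[S[:,1]<yt+.004]; f=S[S[:,1]>yt+.008]
    print("top y",np.median(t[:,1]).round(4),"x ext of top",np.percentile(t[:,0],[1,99]).round(4),"front x",np.median(f[:,0]).round(4) if len(f) else None,"bottom est",(np.median(t[:,1])+.036).round(4),len(t),len(f))
E
python3 - <<'E'
from h import *
held(); x,y=wld(.0002,-.110); status(x,y,.13,-5.77)
E
```

```text
time: 15.72
tool_pos: [0.4348, -0.184, 0.0084]
tcp_rot: [-1.506, 0.525, -0.53]
wrist_force: [-0.3, -0.2, 4.5]
width: 0.415
time: 16.73
tool_pos: [0.4329, -0.1831, 0.1269]
tcp_rot: [-1.37, 0.915, -0.915]
wrist_force: [-1.1, 0.3, -1.2]
width: 0.41
time: 17.23
tool_pos: [0.4328, -0.1831, 0.1266]
tcp_rot: [-1.161, 1.282, -1.281]
wrist_force: [0.4, 0.1, -1.3]
width: 0.414
top y -0.0273 x ext of top [-0.0273  0.0213] front x -0.0275 bottom est 0.0087 7414 1289
t 17.275 pos [ 0.4329 -0.1831  0.1267] zang -5.55 tilt 0.02 w 0.415 F [ 0.  -0.8 -1. ] q6 -0.36
tool move [-0.0309 -0.0034  0.179 ] turn y 0.004
```

View pics/held.png

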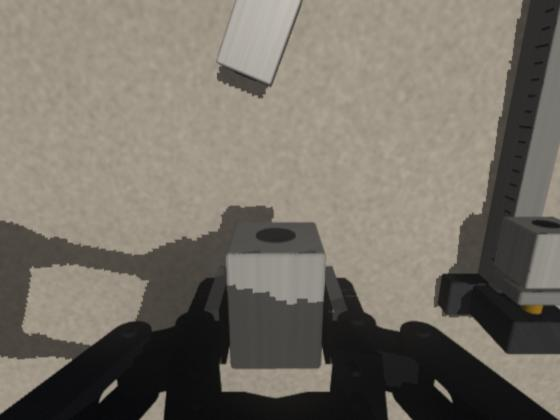

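Spacer3 is held squarely, its centre 2.7 mm towards gauge +y of the TCP. I move it to gauge y -0.110.

```bash
python3 -m handwheel '[[-0.006,-0.002,0.04,0,0.004,0,0],[-0.008,-0.002,0.05,0,0,0,0],[-0.008,0,0.05,0,0,0,0],[-0.006,0,0.039,0,0,0,0],[0,0,0,0,0,0,0],[0,0,0,0,0,0,0]]'
python3 - <<'E'
from h import *
x,y=wld(.0002,-.1125); status(x,y,.039,-5.77)
E
```

```text
time: 18.02
tool_pos: [0.6132, -0.1736, 0.13]
tcp_rot: [-1.16, 1.286, -1.283]
wrist_force: [-0.6, 0.1, -1.0]
width: 0.407
t 18.025 pos [ 0.6132 -0.1736  0.13  ] zang -5.86 tilt 0.12 w 0.407 F [-0.6  0.1 -1. ] q6 -0.21
tool move [-0.0015  0.091   0.0006] turn y -0.002
```

```bash
python3 -m handwheel '[[-0.001,0.04,0.0005,0,0,0,0],[0,0.03,0,0,0,0,0],[0,0.014,0,0,0,0,0],[0,0.004,0,0,0,0,0],[0,0,0,0,0,0,0],[0,0,0,0,0,0,0]]'
python3 - <<'E'
from h import *
x,y=wld(.0002,-.1125); status(x,y,.039,-5.77)
c,W,T,s=wrist()
L=loc(W.reshape(-1,3)).reshape(W.shape)
m=(abs(L[...,0])<.014)&(abs(W[...,2]-.03)<.004)
for a in np.arange(-.09,.03,.03):
    q=L[m&(L[...,1]>a)&(L[...,1]<a+.03)]; print(round(a,2),len(q),np.percentile(q[:,0],[2,50,98]).round(4) if len(q) else "")
status(x,y,.039,-5.77)
E
```

```text
time: 18.77
tool_pos: [0.6159, -0.1733, 0.0444]
tcp_rot: [-1.157, 1.283, -1.287]
wrist_force: [0.3, 0.6, -2.2]
width: 0.411
t 18.775 pos [ 0.6159 -0.1733  0.0444] zang -5.96 tilt 0.15 w 0.411 F [ 0.3  0.6 -2.2] q6 -0.21
tool move [-0.0009  0.0054 -0.0023] turn y -0.003
-0.09 2676 [-0.0102 -0.0006  0.0089]
-0.06 3330 [-0.0102 -0.0007  0.0089]
-0.03 3991 [-0.0102 -0.0006  0.0089]
0.0 353 [-0.0102 -0.0008  0.0086]
t 18.825 pos [ 0.6159 -0.1733  0.0443] zang -5.95 tilt 0.15 w 0.414 F [-0.3  0.2 -1.4] q6 -0.21
tool move [-0.0009  0.0053 -0.0022] turn y -0.003
```

```bash
python3 -m handwheel '[[-0.001,0.002,-0.001,0,0,0,0],[0,0,0,0,0,0,0],[0,0,0,0,0,0,0]]'
python3 - <<'E'
from h import *
x,y=wld(.0002,-.1125); status(x,y,.039,-5.77)
E
```

```text
time: 19.2
tool_pos: [0.6139, -0.1717, 0.0408]
tcp_rot: [-1.158, 1.285, -1.285]
wrist_force: [-0.2, -0.6, -0.1]
width: 0.411
t 19.2 pos [ 0.6139 -0.1717  0.0408] zang -5.95 tilt 0.0 w 0.411 F [-0.2 -0.6 -0.1] q6 -0.21
tool move [ 0.0004  0.0018 -0.0001] turn y -0.003
```

```bash
python3 -m handwheel '[[0,0.0012,0,0,-0.003,0,0],[0,0,0,0,0,0,0]]'; python3 -m handwheel '[[0,0,0,0,0,0,0.5],[0,0,0,0,0,0,0.7],[0,0,0,0,0,0,0.8],[0,0,0,0,0,0,0.8],[0,-0.03,0,0,0,0,0.8],[0,-0.06,0,0,0,0,0.8],[0,-0.03,0,0,0,0,1],[0,0,0,0,0,0,1]]'
python3 - <<'E'
from h import *
c,W,T,s=wrist(); cv2.imwrite("pics/w7.png",c["image"][:,:,::-1]); status(.4345,-.063,.17,-27)
q=loc(W.reshape(-1,3)); q=q[(abs(q[:,0])<.04)&(q[:,1]>-.178)&(q[:,1]<-.03)&(abs(q[:,2]-.066)<.004)]
for a,b in[(-.178,-.137),(-.137,-.03)]:
    t=q[(q[:,1]>a)&(q[:,1]<b)]; print(len(t),np.percentile(t,[1,99],axis=0).round(4)); r=cv2.minAreaRect((t[:,:2]*1000).astype(np.float32));print(r)
c=optics.read_camera("top"); spacers(cloud(c),minpix=60)
E
```

```text
time: 19.45
tool_pos: [0.6138, -0.1718, 0.0394]
tcp_rot: [-1.16, 1.283, -1.283]
wrist_force: [-0.7, -0.6, -1.2]
width: 0.409
time: 20.45
tool_pos: [0.6165, -0.1726, 0.1638]
tcp_rot: [-1.156, 1.277, -1.288]
wrist_force: [0.1, 0.0, 0.4]
width: 0.999
t 20.5 pos [ 0.6148 -0.1721  0.1611] zang -5.79 tilt 0.18 w 0.998 F [-0.4 -0.1  0.3] q6 -0.21
tool move [-0.0903 -0.0096 -0.1904] turn y 0.37
2218 [[-0.0185 -0.1768  0.0629]
 [ 0.0164 -0.1392  0.0671]]
((-1.206766128540039, -158.3817901611328), (35.37665557861328, 39.423423767089844), 0.8928704261779785)
3422 [[-0.018  -0.1337  0.0633]
 [ 0.0172 -0.0846  0.0671]]
((-0.3890037536621094, -109.45790100097656), (50.135284423828125, 36.04706954956055), 89.9502944946289)
px [258. 262.] n 92 c 443.1 -47.3 size 20.6 35.3 long axis deg 154.0 top 0.0358
```

View pics/w7.png

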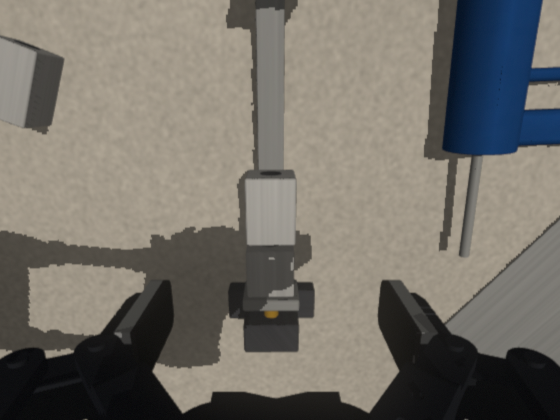

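Both spacers stand in line at (270,215) and (270,280). On to spacer4.

```bash
python3 -m handwheel '[[-0.0225,0,-0.0476,0,0,0,1],[-0.0225,0,-0.0476,0,0,0,1],[-0.0225,0,-0.0476,0,0,0,1],[-0.0225,0,-0.0476,0,0,0,1],[0,0,0,0,0.185,0,1],[0,0,0,0,0.185,0,1],[0,0,0,0,0,0,1],[0,0,0,0,0,0,1]]'
python3 - <<'E'
from h import *
c,W,T,s=wrist(); cv2.imwrite("pics/w8.png",c["image"][:,:,::-1]); 
(cx,cy),sz,t=spacers(W,minpix=1500)[0][0]; status(cx/1000,cy/1000,.008,-27)
E
```

```text
time: 21.55
tool_pos: [0.4327, -0.0629, 0.1583]
tcp_rot: [-0.952, 1.547, -1.544]
wrist_force: [-0.3, 0.1, 0.3]
width: 1.001
px [278. 202.] n 3257 c 434.7 -61.6 size 56.1 36.0 long axis deg 63.0 top 0.0355
t 21.6 pos [ 0.433  -0.063   0.1586] zang -26.85 tilt 0.11 w 1.0 F [ 0.4 -0.6  0. ] q6 0.27
tool move [-0.0021  0.1506  0.0012] turn y 0.003
```

View pics/w8.png

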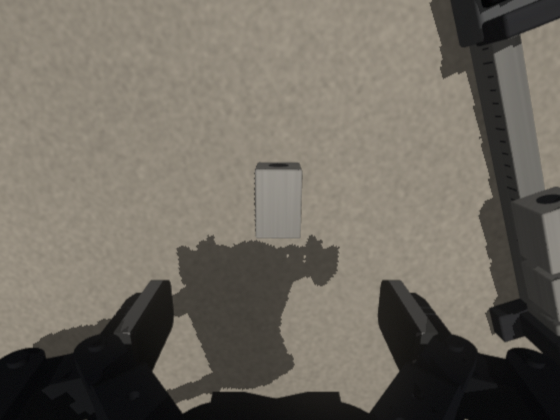

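Spacer4 at (278,202) is square to the jaws. I grasp it, lift it and turn it back.

```bash
python3 -m handwheel '[[-0.002,0.045,0.001,0,0,0,1],[0,0.045,0,0,0,0,1],[0,0.04,0,0,0,0,1],[0,0.021,0,0,0,0,1],[0,0,0,0,0,0,0.3],[0,0,0,0,0,0,0],[0,0,0,0,0,0,0],[0,0,0,0,0,0,0]]' 50
python3 -m handwheel '[[0,0,0,0,0,0,0],[0,0,0,0,0,0,0],[0,-0.02,0,0,0,0,0],[0,-0.05,0,0,0,0,0],[0,-0.05,0,0,0,0,0],[0,0,0,0,-0.185,0,0],[0,0,0,0,-0.185,0,0],[0,0,0,0,0,0,0]]'
python3 - <<'E'
from h import *
held(); x,y=wld(.0002,-.053); status(x,y,.13,-5.77)
E
```

```text
time: 22.6
tool_pos: [0.4369, -0.062, 0.0101]
tcp_rot: [-0.946, 1.544, -1.548]
wrist_force: [0.9, 0.4, 3.5]
width: 0.414
time: 23.6
tool_pos: [0.435, -0.0616, 0.1286]
tcp_rot: [-1.159, 1.285, -1.285]
wrist_force: [-0.1, 0.1, -1.3]
width: 0.412
top y -0.0255 x ext of top [-0.0274  0.0271] front x -0.0275 bottom est 0.0105 8129 1162
t 23.65 pos [ 0.4349 -0.0616  0.1285] zang -5.98 tilt 0.02 w 0.412 F [ 0.3 -0.5 -1.3] q6 -0.09
tool move [ 0.0318 -0.0016  0.1892] turn y -0.004
```

View pics/held.png

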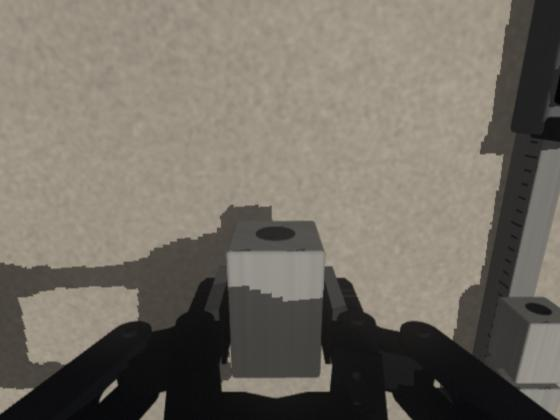

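```bash
python3 -m handwheel '[[0.007,-0.002,0.04,0,-0.004,0,0],[0.008,0,0.054,0,0,0,0],[0.008,0,0.054,0,0,0,0],[0.008,0,0.04,0,0,0,0],[0,0,0,0,0,0,0],[0,0,0,0,0,0,0]]'
python3 - <<'E'
from h import *
x,y=wld(.0002,-.0525); status(x,y,.041,-5.77)
E
```

```text
time: 24.4
tool_pos: [0.6182, -0.1107, 0.1294]
tcp_rot: [-1.162, 1.284, -1.28]
wrist_force: [0.3, 0.3, -0.5]
width: 0.416
t 24.4 pos [ 0.6182 -0.1107  0.1294] zang -5.66 tilt 0.16 w 0.416 F [ 0.3  0.3 -0.5] q6 -0.12
tool move [0.0016 0.0884 0.002 ] turn y 0.002
```

```bash
python3 -m handwheel '[[0.001,0.04,0.0005,0,0,0,0],[0,0.03,0,0,0,0,0],[0,0.011,0,0,0,0,0],[0,0.004,0,0,0,0,0],[0,0,-0.001,0,0,0,0],[0,0,0,0,0,0,0],[0,0,0,0,0,0,0]]'
python3 - <<'E'
from h import *
x,y=wld(.0002,-.0525); status(x,y,.041,-5.77)
E
```

```text
time: 25.28
tool_pos: [0.6196, -0.1121, 0.0467]
tcp_rot: [-1.16, 1.279, -1.281]
wrist_force: [1.5, -0.0, -1.4]
width: 0.411
t 25.275 pos [ 0.6196 -0.1121  0.0467] zang -5.56 tilt 0.11 w 0.411 F [ 1.5 -0.  -1.4] q6 -0.12
tool move [0.0004 0.0057 0.0002] turn y 0.004
```

```bash
python3 -m handwheel '[[0,0.003,0,0,0.003,0,0],[0,0,0,0,0,0,0],[0,0,0,0,0,0,0]]'
python3 - <<'E'
from h import *
x,y=wld(.0002,-.0525); status(x,y,.041,-5.77)
E
```

```text
time: 25.65
tool_pos: [0.6187, -0.1119, 0.0424]
tcp_rot: [-1.16, 1.283, -1.282]
wrist_force: [-0.0, -0.5, -0.7]
width: 0.412
t 25.65 pos [ 0.6187 -0.1119  0.0424] zang -5.73 tilt 0.02 w 0.412 F [-0.  -0.5 -0.7] q6 -0.12
tool move [0.0005 0.0014 0.0012] turn y 0.001
```

```bash
python3 -m handwheel '[[0,0.0012,0.001,0,0,0,0],[0,0,0,0,0,0,0]]'
python3 -m handwheel '[[0,0,0,0,0,0,0.5],[0,0,0,0,0,0,0.7],[0,0,0,0,0,0,0.8],[0,0,0,0,0,0,0.8],[0,-0.03,0,0,0,0,0.8],[0,-0.06,0,0,0,0,0.8],[0,-0.05,0,0,0,0,1],[0,0,0,0,0,0,1]]'
python3 - <<'E'
from h import *
c,W,T,s=wrist(); cv2.imwrite("pics/w9.png",c["image"][:,:,::-1])
q=loc(W.reshape(-1,3)); q=q[(abs(q[:,0])<.04)&(q[:,1]>-.178)&(q[:,1]<-.01)&(abs(q[:,2]-.066)<.004)]
for a,b in[(-.178,-.137),(-.137,-.083),(-.083,-.01)]:
    t=q[(q[:,1]>a)&(q[:,1]<b)]; print(len(t),np.percentile(t,[1,99],axis=0).round(4).tolist()); r=cv2.minAreaRect((t[:,:2]*1000).astype(np.float32));print(r)
q=loc(W.reshape(-1,3)); q=q[(abs(q[:,0])<.012)&(q[:,2]>.09)&(q[:,2]<.105)]; print("post",len(q),q.mean(0) if len(q) else "")
status()
E
```

```text
time: 25.9
tool_pos: [0.6198, -0.112, 0.0412]
tcp_rot: [-1.16, 1.283, -1.282]
wrist_force: [-0.2, -0.4, -2.3]
width: 0.409
time: 26.9
tool_pos: [0.6238, -0.1129, 0.1881]
tcp_rot: [-1.153, 1.273, -1.289]
wrist_force: [0.7, -0.0, -0.3]
width: 0.995
1621 [[-0.0183, -0.1764, 0.0626], [0.0171, -0.1391, 0.067]]
((-1.37213134765625, -158.16441345214844), (37.42372512817383, 39.3838005065918), 0.15528921782970428)
2419 [[-0.0179, -0.1337, 0.0631], [0.0173, -0.0845, 0.067]]
((-0.5390605926513672, -109.03800201416016), (35.68120574951172, 50.9853515625), 0.823388397693634)
3180 [[-0.018, -0.0791, 0.0638], [0.0172, -0.0246, 0.0672]]
((-0.5943698883056641, -52.322975158691406), (35.68798828125, 56.46882629394531), 0.8211562037467957)
post 0 
t 26.95 pos [ 0.6217 -0.1124  0.1847] zang -5.73 tilt 0.35 w 1.001 F [ 0.1 -0.8  0.1] q6 -0.12
```

View pics/w9.png

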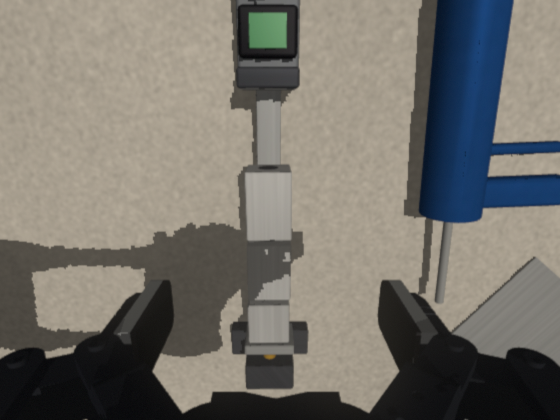

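All three stand in line: spacer4 at (268,203), spacer3 at (268,270), spacer1 at (268,325). They have 4–5 mm gaps and none is askew. Back to the post.

```bash
python3 -m handwheel '[[-0.055,0,0,0,0,0,1],[-0.055,0,0,0,0,0,1],[-0.057,0,0.001,0,0,0,1],[0,0,0,0,0.1745,0,1],[0,0,0,0,0.1745,0,1],[0,0,0,0,0.1745,0,1],[0,0,0,0,0.1745,0,1],[0,0,0,0,0.1745,0,1]]'
python3 -m handwheel '[[0,0,0,0,0.1745,0,1],[0,0,0,0,0.1745,0,1],[0,0,0,0,0.1745,0,1],[0,0,0,0,0.1745,0,1],[0,0,0,0,0,0,1],[0,0,0,0,0,0,1]]'
python3 - <<'E'
from h import *
status(.6398,.0533,.068,-95.77)
c,W,T,s=wrist();cv2.imwrite("pics/w10.png",c["image"][:,:,::-1])
q=loc(W.reshape(-1,3)); q=q[(abs(q[:,0])<.012)&(q[:,2]>.095)&(q[:,2]<.105)]; print("post",len(q),q.mean(0) if len(q) else "", wld(*q.mean(0)[:2]))
E
```

```text
time: 27.95
tool_pos: [0.6359, 0.0541, 0.1786]
tcp_rot: [-0.58, 1.886, -1.884]
wrist_force: [0.5, -0.2, 0.2]
width: 0.998
time: 28.7
tool_pos: [0.6367, 0.054, 0.18]
tcp_rot: [-0.103, -2.171, 2.171]
wrist_force: [0.5, -0.5, -0.1]
width: 1.004
t 28.7 pos [0.6367 0.054  0.18  ] zang -95.55 tilt 0.13 w 1.004 F [ 0.5 -0.5 -0.1] q6 1.71
tool move [-0.0034  0.112   0.0004] turn y 0.004
post 666 [0.00073681 0.11446024 0.09921336] [0.63716024 0.05360411]
```

View pics/w10.png

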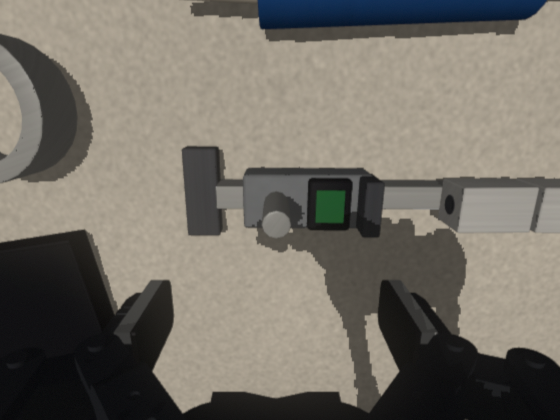

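The post is at gauge y 0.1145, so the gap is 0.2145. I grip the post.

```bash
python3 -m handwheel '[[-0.002,0.045,0,0,0.004,0,1],[0,0.045,0,0,0,0,1],[0,0.022,0,0,0,0,1],[0,0,0,0,0,0,0],[0,0,0,0,0,0,0],[0,0,0,0,0,0,0],[0,0,0,0,0,0,0],[0,0,0,0,0,0,0]]' 60
cat >> h.py <<'E'
def car(g0=None):
    T,s=tool(); y=loc(T[:3,3][None])[0]; print("tool gauge x,y",y[:2].round(4),"F gauge y",round(float(s["wrist_force"][:2]@np.array([-np.sin(YAW),np.cos(YAW)])),2),"w",round(s["width"],3),"t",s["time"], "gap est" ,None if g0 is None else round(y[1]-g0,4))
E
python3 - <<'E'
from h import *
car(); status(0.6398,.0533,.068,-95.77)
E
```

```text
time: 29.75
tool_pos: [0.6408, 0.0539, 0.0714]
tcp_rot: [-0.116, -2.17, 2.169]
wrist_force: [-0.6, 0.1, 6.4]
width: 0.212
tool gauge x,y [0.0043 0.1151] F gauge y 0.04 w 0.212 t 29.75 gap est None
t 29.75 pos [0.6408 0.0539 0.0714] zang -95.93 tilt 0.17 w 0.212 F [-0.6  0.1  6.4] q6 1.72
tool move [0.0009 0.0034 0.0007] turn y -0.003
```

```bash
python3 -m handwheel '[[0,0,0.006,0,0,0,0],[0,0,0.01,0,0,0,0],[0,0,0.012,0,0,0,0],[0,0,0.012,0,0,0,0],[0,0,0.01,0,0,0,0],[0,0,0.006,0,0,0,0],[0,0,0,0,0,0,0]]'
python3 - <<'E'
from h import *
car(-.0994)
E
python3 -m handwheel '[[0,0,0.003,0,0,0,0],[0,0,0.003,0,0,0,0],[0,0,0.002,0,0,0,0],[0,0,0.002,0,0,0,0],[0,0,0,0,0,0,0]]'
python3 - <<'E'
from h import *
car(-.0994)
c=optics.read_camera("top");cv2.imwrite("pics/t1.png",cv2.resize(c["image"][160:240,180:380,::-1],None,fx=4,fy=4,interpolation=cv2.INTER_CUBIC))
E
```

```text
time: 30.62
tool_pos: [0.6351, -0.0023, 0.0714]
tcp_rot: [-0.117, -2.169, 2.17]
wrist_force: [-0.4, -2.0, 6.8]
width: 0.214
tool gauge x,y [0.0043 0.0586] F gauge y -2.07 w 0.214 t 30.625 gap est 0.158
time: 31.25
tool_pos: [0.6342, -0.0113, 0.0715]
tcp_rot: [-0.117, -2.171, 2.169]
wrist_force: [-0.3, 1.8, 5.9]
width: 0.211
tool gauge x,y [0.0043 0.0496] F gauge y 1.79 w 0.211 t 31.25 gap est 0.149
```

View pics/t1.png

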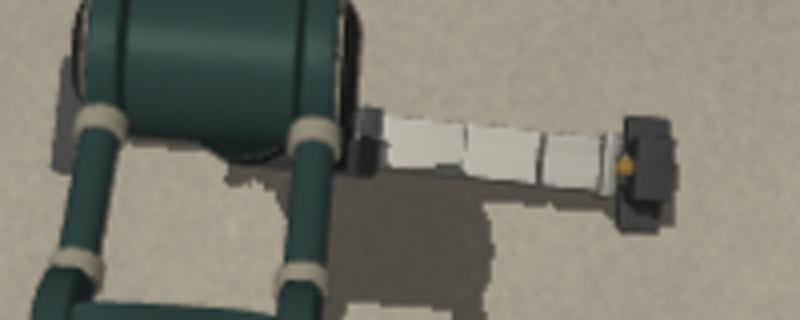

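The jaw at (370,140) has reached spacer4. I go on in small steps.

```bash
python3 -m handwheel '[[0,0,0.002,0,0,0,0],[0,0,0.002,0,0,0,0],[0,0,0.001,0,0,0,0],[0,0,0,0,0,0,0]]'
python3 -c "from h import *;car(-.0994)"
python3 -m handwheel '[[0,0,0.001,0,0,0,0],[0,0,0.001,0,0,0,0],[0,0,0,0,0,0,0],[0,0,0,0,0,0,0]]'
python3 -c "from h import *;car(-.0994)"
python3 -m handwheel '[[0,0,0.001,0,0,0,0],[0,0,0.001,0,0,0,0],[0,0,0,0,0,0,0],[0,0,0,0,0,0,0]]'
python3 -c "from h import *;car(-.0994)"
```

```text
time: 31.8
tool_pos: [0.6337, -0.016, 0.0714]
tcp_rot: [-0.117, -2.171, 2.168]
wrist_force: [-0.2, 3.4, 7.0]
width: 0.211
tool gauge x,y [0.0043 0.0449] F gauge y 3.35 w 0.211 t 31.8 gap est 0.1443
time: 32.3
tool_pos: [0.6336, -0.0176, 0.0715]
tcp_rot: [-0.117, -2.172, 2.168]
wrist_force: [0.7, 4.1, 5.5]
width: 0.213
tool gauge x,y [0.0043 0.0433] F gauge y 4.14 w 0.213 t 32.3 gap est 0.1427
time: 32.8
tool_pos: [0.6334, -0.019, 0.0714]
tcp_rot: [-0.117, -2.172, 2.167]
wrist_force: [0.7, 5.4, 5.4]
width: 0.217
tool gauge x,y [0.0043 0.0418] F gauge y 5.46 w 0.217 t 32.8 gap est 0.1412
```

```bash
python3 -m handwheel '[[0,0,0.0015,0,0,0,0],[0,0,0.0015,0,0,0,0],[0,0,0,0,0,0,0],[0,0,0,0,0,0,0]]'
python3 -c "from h import *;car(-.0994)"
python3 - <<'E'
from h import *
c=optics.read_camera("top");cv2.imwrite("pics/t2.png",cv2.resize(c["image"][160:240,180:380,::-1],None,fx=4,fy=4,interpolation=cv2.INTER_CUBIC))
for n in ["top","scene"]:
    c=optics.read_camera(n); W=cloud(c); W[...,2]-=-.0013 if n=="top" else .003
    q=loc(W.reshape(-1,3)); b=q[(abs(q[:,0])<.015)&(q[:,2]>.063)&(q[:,2]<.072)&(q[:,1]<-.01)&(q[:,1]>-.24)]
    h,e=np.histogram(b[:,1],bins=np.arange(-.24,-.0,.004)); print(n,[(round(x,3),int(k)) for x,k in zip(e,h) if x<-.16])
c=optics.read_camera("scene");cv2.imwrite("pics/s2.png",cv2.resize(c["image"][180:250,180:320,::-1],None,fx=5,fy=5,interpolation=cv2.INTER_CUBIC))
E
```

```text
time: 33.3
tool_pos: [0.6332, -0.0214, 0.0714]
tcp_rot: [-0.117, -2.174, 2.166]
wrist_force: [0.7, 7.2, 6.0]
width: 0.211
tool gauge x,y [0.0043 0.0395] F gauge y 7.24 w 0.211 t 33.3 gap est 0.1389
top [(np.float64(-0.24), 0), (np.float64(-0.236), 0), (np.float64(-0.232), 0), (np.float64(-0.228), 16), (np.float64(-0.224), 14), (np.float64(-0.22), 13), (np.float64(-0.216), 17), (np.float64(-0.212), 18), (np.float64(-0.208), 17), (np.float64(-0.204), 7), (np.float64(-0.2), 0), (np.float64(-0.196), 12), (np.float64(-0.192), 12), (np.float64(-0.188), 15), (np.float64(-0.184), 16), (np.float64(-0.18), 15), (np.float64(-0.176), 15), (np.float64(-0.172), 16), (np.float64(-0.168), 17), (np.float64(-0.164), 14)]
scene [(np.float64(-0.24), 0), (np.float64(-0.236), 0), (np.float64(-0.232), 4), (np.float64(-0.228), 13), (np.float64(-0.224), 19), (np.float64(-0.22), 13), (np.float64(-0.216), 17), (np.float64(-0.212), 13), (np.float64(-0.208), 19), (np.float64(-0.204), 6), (np.float64(-0.2), 2), (np.float64(-0.196), 16), (np.float64(-0.192), 15), (np.float64(-0.188), 19), (np.float64(-0.184), 11), (np.float64(-0.18), 13), (np.float64(-0.176), 14), (np.float64(-0.172), 14), (np.float64(-0.168), 19), (np.float64(-0.164), 12)]
```

View pics/t2.png

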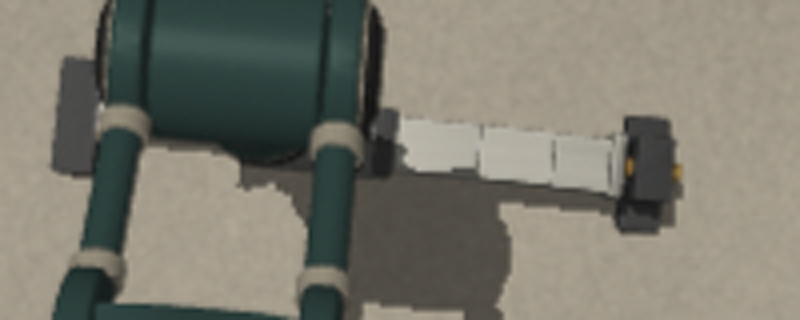

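View pics/s2.png

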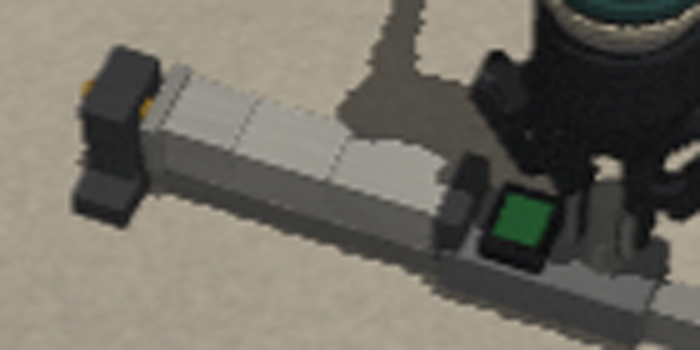

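The pin shows behind the block at (680,172) in the top view and the row is tight. That puts the anvil about 4–5 mm in. I add a small step and hold.

```bash
python3 -m handwheel '[[0,0,0.0007,0,0,0,0],[0,0,0,0,0,0,0],[0,0,0,0,0,0,0],[0,0,0,0,0,0,0],[0,0,0,0,0,0,0],[0,0,0,0,0,0,0],[0,0,0,0,0,0,0],[0,0,0,0,0,0,0]]'
python3 -c "from h import *;car(-.0994)"
python3 -m handwheel '[[0,0,0,0,0,0,0],[0,0,0,0,0,0,0],[0,0,0,0,0,0,0],[0,0,0,0,0,0,0],[0,0,0,0,0,0,0],[0,0,0,0,0,0,0],[0,0,0,0,0,0,0],[0,0,0,0,0,0,0]]'
python3 -c "
from h import *
car(-.0994)
D=[]
for n,dz in [('top',-.0013),('scene',.003)]:
  c=optics.read_camera(n); q=W=cloud(c); W[...,2]-=dz; q=loc(W.reshape(-1,3)); b=q[(abs(q[:,0])<.02)&(q[:,2]>.064)&(q[:,2]<.071)]
  p=b[(b[:,1]<-.17)&(b[:,1]>-.2)]; k=b[b[:,1]<-.2]; k=k[k[:,1]>-.24]; print(n,'plate back',p[:,1].min().round(4),'block',np.percentile(k[:,1],[1,99]).round(4))
"
```

```text
time: 34.5
tool_pos: [0.6331, -0.0217, 0.0714]
tcp_rot: [-0.117, -2.174, 2.165]
wrist_force: [-0.4, 9.4, 5.2]
width: 0.214
tool gauge x,y [0.0043 0.0392] F gauge y 9.27 w 0.214 t 34.5 gap est 0.1386
time: 35.5
tool_pos: [0.6331, -0.0217, 0.0715]
tcp_rot: [-0.117, -2.174, 2.165]
wrist_force: [0.3, 9.0, 6.2]
width: 0.218
tool gauge x,y [0.0043 0.0392] F gauge y 8.96 w 0.218 t 35.5 gap est 0.1386
top plate back -0.1951 block [-0.228 -0.202]
scene plate back -0.1966 block [-0.2292 -0.2026]
```

The plate back is at gauge y -0.195, so it is 5 mm in. The force is 9 N, as expected for 6 N spring plus friction, and it was held over 2 s. Now I open to the end stop.

```bash
python3 -m handwheel '[[0,0,-0.003,0,0,0,0],[0,0,-0.003,0,0,0,0],[0,0,-0.01,0,0,0,0],[0,0,-0.015,0,0,0,0],[0,0,-0.015,0,0,0,0],[0,0,-0.015,0,0,0,0],[0,0,-0.012,0,0,0,0],[0,0,0,0,0,0,0]]'
python3 -c "from h import *;car(-.0994)"
python3 -m handwheel '[[0,0,-0.003,0,0,0,0],[0,0,-0.002,0,0,0,0],[0,0,0,0,0,0,0],[0,0,0,0,0,0,0]]'
python3 -c "from h import *;car(-.0994)"
```

```text
time: 36.6
tool_pos: [0.6403, 0.0494, 0.0714]
tcp_rot: [-0.115, -2.171, 2.169]
wrist_force: [-0.5, 1.9, 6.2]
width: 0.215
tool gauge x,y [0.0043 0.1106] F gauge y 1.86 w 0.215 t 36.6 gap est 0.21
time: 37.1
tool_pos: [0.6407, 0.0531, 0.0714]
tcp_rot: [-0.116, -2.17, 2.17]
wrist_force: [-0.2, -0.7, 6.9]
width: 0.217
tool gauge x,y [0.0043 0.1143] F gauge y -0.69 w 0.217 t 37.1 gap est 0.2137
```

```bash
python3 -m handwheel '[[0,0,-0.002,0,0,0,0],[0,0,0,0,0,0,0],[0,0,0,0,0,0,0]]'
python3 -c "from h import *;car(-.0994)"
python3 -m handwheel '[[0,0,-0.002,0,0,0,0],[0,0,0,0,0,0,0],[0,0,0,0,0,0,0]]'
python3 -c "from h import *;car(-.0994)"
```

```text
time: 37.48
tool_pos: [0.6408, 0.0544, 0.0714]
tcp_rot: [-0.115, -2.169, 2.171]
wrist_force: [-1.2, -2.8, 6.6]
width: 0.211
tool gauge x,y [0.0043 0.1156] F gauge y -2.95 w 0.211 t 37.475 gap est 0.215
time: 37.85
tool_pos: [0.6408, 0.0545, 0.0714]
tcp_rot: [-0.114, -2.166, 2.174]
wrist_force: [-2.0, -7.5, 7.4]
width: 0.213
tool gauge x,y [0.0043 0.1157] F gauge y -7.66 w 0.213 t 37.85 gap est 0.2151
```

At the stop: the force rises with no more travel. I release, lift and turn back.

```bash
python3 -m handwheel '[[0,0,0,0,0,0,1],[0,0,0,0,0,0,1],[0,0,0,0,0,0,1],[0,-0.03,0,0,0,0,1],[0,-0.05,0,0,0,0,1],[0,-0.04,0,0,0,0,1],[0,0,0.056,0,0,0,1],[0,0,0.056,0,0,0,1]]'
python3 -m handwheel '[[0,0,0.053,0,0,0,1],[0,0,0,0,-0.1745,0,1],[0,0,0,0,-0.1745,0,1],[0,0,0,0,-0.1745,0,1],[0,0,0,0,-0.1745,0,1],[0,0,0,0,-0.1745,0,1],[0,0,0,0,-0.1745,0,1],[0,0,0,0,-0.1745,0,1]]'
python3 -m handwheel '[[0,0,0,0,-0.1745,0,1],[0,0,0,0,-0.1745,0,1],[0,0,0,0,0,0,1],[0,0,0,0,0,0,1]]'
cat >> h.py <<'E'
def row(name):
    c,W,T,s=wrist(); cv2.imwrite(f"pics/{name}.png",c["image"][:,:,::-1])
    q=loc(W.reshape(-1,3)); q=q[(abs(q[:,0])<.025)&(q[:,1]>-.24)&(q[:,1]<.0)&(abs(q[:,2]-.0655)<.0035)]
    h,e=np.histogram(q[:,1],bins=np.arange(-.24,.0,.002)); print("y profile",[(round(float(x),3),int(k)) for x,k in zip(e,h) if k])
    t=q[(q[:,1]>-.17)]; print("x ext",np.percentile(t[:,0],[1,99]).round(4),"y max",np.percentile(t[:,1],99.5).round(4) if len(t) else "")
E
python3 - <<'E'
from h import *
row("w11"); x,y=wld(0,-.062); status(x,y,.041,-5.77)
c=optics.read_camera("top"); W=cloud(c); W[...,2]+=.0013; q=loc(W.reshape(-1,3)); p=q[(abs(q[:,0])<.012)&(q[:,2]>.095)&(q[:,2]<.106)]; print("post",len(p),p.mean(0).round(4))
E
```

```text
time: 38.85
tool_pos: [0.6287, -0.0544, 0.1905]
tcp_rot: [-0.112, -2.17, 2.171]
wrist_force: [0.4, 0.6, -1.0]
width: 1.0
time: 39.85
tool_pos: [0.6226, -0.1065, 0.189]
tcp_rot: [-0.964, 1.531, -1.53]
wrist_force: [-0.2, 0.7, 0.2]
width: 1.003
time: 40.35
tool_pos: [0.6227, -0.1068, 0.1892]
tcp_rot: [-1.157, 1.287, -1.287]
wrist_force: [-1.2, -0.8, 0.4]
width: 1.003
y profile [(-0.228, 1), (-0.226, 52), (-0.224, 83), (-0.222, 83), (-0.22, 77), (-0.218, 80), (-0.216, 90), (-0.214, 78), (-0.212, 84), (-0.21, 84), (-0.208, 85), (-0.206, 82), (-0.204, 95), (-0.202, 233), (-0.2, 16), (-0.19, 26), (-0.188, 85), (-0.186, 90), (-0.184, 93), (-0.182, 138), (-0.18, 124), (-0.178, 75), (-0.176, 72), (-0.174, 82), (-0.172, 70), (-0.17, 89), (-0.168, 71), (-0.166, 76), (-0.164, 84), (-0.162, 80), (-0.16, 77), (-0.158, 85), (-0.156, 77), (-0.154, 86), (-0.152, 77), (-0.15, 76), (-0.148, 85), (-0.146, 89), (-0.144, 94), (-0.142, 68), (-0.14, 89), (-0.138, 87), (-0.136, 80), (-0.134, 86), (-0.132, 83), (-0.13, 95), (-0.128, 79), (-0.126, 96), (-0.124, 84), (-0.122, 87), (-0.12, 89), (-0.118, 88), (-0.116, 92), (-0.114, 97), (-0.112, 89), (-0.11, 87), (-0.108, 94), (-0.106, 95), (-0.104, 92), (-0.102, 95), (-0.1, 97), (-0.098, 89), (-0.096, 93), (-0.094, 113), (-0.092, 80), (-0.09, 94), (-0.088, 102), (-0.086, 104), (-0.084, 98), (-0.082, 98), (-0.08, 99), (-0.078, 105), (-0.076, 104), (-0.074, 98), (-0.072, 104), (-0.07, 109), (-0.068, 96), (-0.066, 108), (-0.064, 105), (-0.062, 104), (-0.06, 115), (-0.058, 103), (-0.056, 111), (-0.054, 106), (-0.052, 114), (-0.05, 112), (-0.048, 112), (-0.046, 116), (-0.044, 106), (-0.042, 126), (-0.04, 105), (-0.038, 134), (-0.036, 57)]
x ext [-0.0181  0.017 ] y max -0.0357
t 40.4 pos [ 0.6227 -0.1068  0.1893] zang -6.08 tilt 0.01 w 1.003 F [ 0.2  0.4 -0.4] q6 -0.1
tool move [ 0.0154  0.1483 -0.0024] turn y -0.005
post 42 [0.0005 0.1145 0.1007]
```

View pics/w11.png

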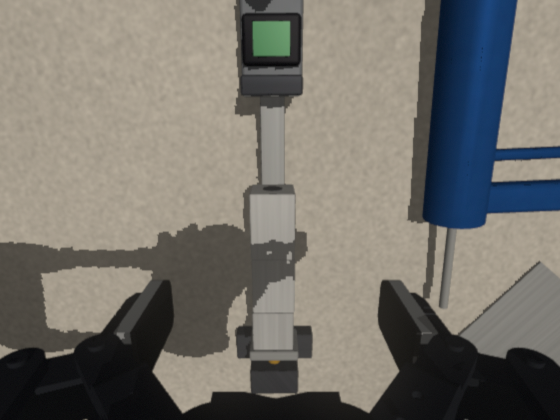

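The row is intact: spacer4 at (272,215), post still at 0.1145, fully open. I pick up spacer4.

```bash
python3 -m handwheel '[[0.016,0.03,-0.002,0,-0.005,0,1],[0,0.045,0,0,0,0,1],[0,0.045,0,0,0,0,1],[0,0.03,0,0,0,0,1],[0,0,0,0,0,0,0.6],[0,0,0,0,0,0,0],[0,0,0,0,0,0,0],[0,0,0,0,0,0,0]]' 50
python3 -m handwheel '[[0,0,0,0,0,0,0],[0,0,0,0,0,0,0]]'
python3 -c "from h import *; status()"
python3 -m handwheel '[[0,-0.02,0,0,0,0,0],[0,-0.05,0,0,0,0,0],[0,-0.05,0,0,0,0,0],[0,-0.02,0,0,0,0,0],[0,0,0,0,0,0,0]]'
python3 -c "from h import *; held(); status(.55,.31,.10,-5.77); row('w12')"
```

```text
time: 41.45
tool_pos: [0.6211, -0.1231, 0.0419]
tcp_rot: [-1.158, 1.278, -1.285]
wrist_force: [0.5, 0.1, 5.2]
width: 0.406
time: 41.7
tool_pos: [0.621, -0.1231, 0.0419]
tcp_rot: [-1.158, 1.278, -1.284]
wrist_force: [0.2, -0.6, 6.7]
width: 0.408
t 41.7 pos [ 0.621  -0.1231  0.0419] zang -5.68 tilt 0.25 w 0.408 F [ 0.2 -0.6  6.7] q6 -0.14
time: 42.32
tool_pos: [0.6202, -0.1229, 0.1817]
tcp_rot: [-1.158, 1.278, -1.284]
wrist_force: [0.3, -0.2, -1.6]
width: 0.415
top y -0.0237 x ext of top [-0.0272  0.0278] front x -0.0273 bottom est 0.0123 8047 1094
t 42.375 pos [ 0.6187 -0.1226  0.1792] zang -5.67 tilt 0.0 w 0.415 F [-0.1  0.  -1.5] q6 -0.14
tool move [-0.4237  0.0792 -0.1111] turn y 0.002
y profile [(-0.228, 1), (-0.226, 51), (-0.224, 92), (-0.222, 83), (-0.22, 87), (-0.218, 90), (-0.216, 94), (-0.214, 78), (-0.212, 8)]Traceback (most recent call last):
  File "<string>", line 1, in <module>
    from h import *; held(); status(.55,.31,.10,-5.77); row('w12')
                                                        ~~~^^^^^^^
  File "h.py", line 65, in row
    t=q[(q[:,1]>-.17)]; print("x ext",np.percentile(t[:,0],[1,99]).round(4),"y max",np.percentile(t[:,1],99.5).round(4) if len(t) else "")
                                      ~~~~~~~~~~~~~^^^^^^^^^^^^^^^
    return _quantile_unchecked(
        a, q, axis, out, overwrite_input, method, keepdims, weights)
    return _ureduce(a,
                    func=_quantile_ureduce_func,
    ...<5 lines>...
                    overwrite_input=overwrite_input,
                    method=method)
    r = func(a, **kwargs)
    result = _quantile(arr,
                       quantiles=q,
    ...<2 lines>...
                       out=out,
                       weights=wgt)
    slices_having_nans = np.isnan(arr[-1, ...])
                                  ~~~^^^^^^^^^
IndexError: index -1 is out of bounds for axis 0 with size 0
```

View pics/w12.png

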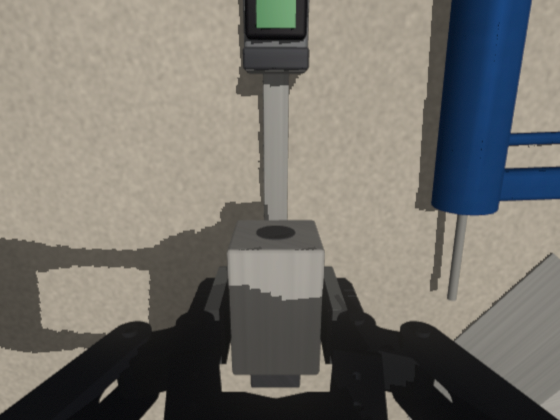

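Spacer4 is held with nothing else disturbed. I carry it to the tray.

```bash
python3 -m handwheel '[[-0.053,0,-0.0139,0,0,0,0],[-0.053,0,-0.0139,0,0,0,0],[-0.053,0,-0.0139,0,0,0,0],[-0.053,0,-0.0139,0,0,0,0],[-0.053,0,-0.0139,0,0,0,0],[-0.053,0,-0.0139,0,0,0,0],[-0.053,0,-0.0139,0,0,0,0],[-0.053,0,-0.0139,0,0,0,0]]'
python3 -m handwheel '[[0,0.03,0,0,0,0,0],[0,0.03,0,0,0,0,0],[0,0,0,0,0,0,0],[0,0,0,0,0,0,0]]'
python3 - <<'E'
from h import *
status(.55,.31,.0175,-5.77); held()
c=optics.read_camera("top");cv2.imwrite("pics/t3.png",c["image"][:,:,::-1])
E
```

```text
time: 43.42
tool_pos: [0.5481, 0.311, 0.1758]
tcp_rot: [-1.166, 1.284, -1.282]
wrist_force: [0.5, -0.1, -1.2]
width: 0.41
time: 43.92
tool_pos: [0.5499, 0.3098, 0.1185]
tcp_rot: [-1.163, 1.283, -1.282]
wrist_force: [0.5, 0.2, -0.9]
width: 0.415
t 43.925 pos [0.5499 0.3098 0.1185] zang -5.69 tilt 0.11 w 0.415 F [ 0.5  0.2 -0.9] q6 0.57
tool move [-0.0003  0.101   0.0003] turn y 0.001
top y -0.0237 x ext of top [-0.0272  0.0277] front x -0.0273 bottom est 0.0123 8074 1086
```

View pics/t3.png

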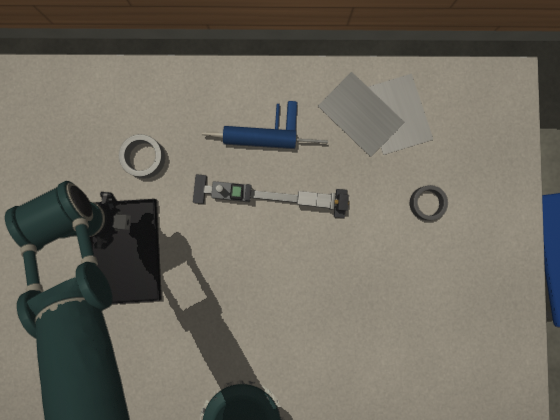

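View pics/held.png

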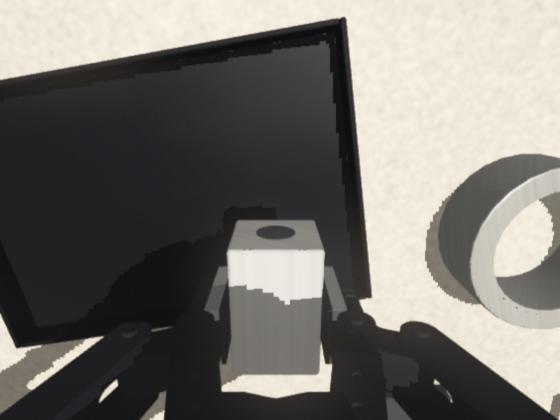

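Spacer4 is over the tray. I shift 10 mm away from the wall and set it down.

```bash
python3 -m handwheel '[[0,0.03,-0.01,0,0,0,0],[0,0.04,0,0,0,0,0],[0,0.02,0,0,0,0,0],[0,0.007,0,0,0,0,0],[0,0,0,0,0,0,0],[0,0,0,0,0,0,0]]'
python3 -c "from h import *; status(.54,.31,.0175,-5.77)"
```

```text
time: 44.78
tool_pos: [0.5417, 0.3119, 0.0241]
tcp_rot: [-1.158, 1.281, -1.282]
wrist_force: [0.1, 0.5, -1.2]
width: 0.408
t 44.775 pos [0.5417 0.3119 0.0241] zang -5.68 tilt 0.16 w 0.408 F [ 0.1  0.5 -1.2] q6 0.58
tool move [ 0.0021  0.0066 -0.0016] turn y 0.002
```

```bash
python3 -m handwheel '[[0,0.004,0,0,0,0,0],[0,0,0,0,0,0,0]]'
python3 -m handwheel '[[0,0.001,0,0,0,0,0],[0,0,0,0,0,0,0]]'
```

```text
time: 45.02
tool_pos: [0.5404, 0.3113, 0.0186]
tcp_rot: [-1.161, 1.282, -1.282]
wrist_force: [-0.2, -0.5, -0.8]
width: 0.418
time: 45.28
tool_pos: [0.5403, 0.3112, 0.0173]
tcp_rot: [-1.161, 1.282, -1.282]
wrist_force: [-0.3, 1.1, -0.9]
width: 0.407
```

```bash
python3 -m handwheel '[[0,0,0,0,0,0,0.5],[0,0,0,0,0,0,0.6],[0,0,0,0,0,0,0.6],[0,-0.03,0,0,0,0,0.6],[0,-0.06,0,0,0,0,0.8],[0,-0.06,0,0,0,0,1],[0,-0.01,0,0,0,0,1]]'
python3 -m handwheel '[[0.0598,0,0.0151,0,0,0,1],[0.0598,0,0.0151,0,0,0,1],[0.0598,0,0.0151,0,0,0,1],[0.0598,0,0.0151,0,0,0,1],[0.0598,0,0.0151,0,0,0,1],[0.0598,0,0.0151,0,0,0,1],[0.0598,0,0.0151,0,0,0,1],[0.0598,0,0.0151,0,0,0,1]]'
python3 -m handwheel '[[0,0,0,0,0,0,1],[0,0,0,0,0,0,1]]'
python3 - <<'E'
from h import *
row("w13"); x,y=wld(0,-.116); status(x,y,.038,-5.77)
c=optics.read_camera("top");cv2.imwrite("pics/t4.png",c["image"][:,:,::-1])
E
```

```text
time: 46.15
tool_pos: [0.5438, 0.3131, 0.1842]
tcp_rot: [-1.149, 1.277, -1.282]
wrist_force: [0.9, 0.0, 0.2]
width: 1.002
time: 47.15
tool_pos: [0.6127, -0.1785, 0.1762]
tcp_rot: [-1.161, 1.283, -1.281]
wrist_force: [1.4, -0.1, -0.1]
width: 0.999
time: 47.4
tool_pos: [0.6125, -0.1766, 0.1761]
tcp_rot: [-1.161, 1.285, -1.281]
wrist_force: [-0.8, -0.1, -0.1]
width: 1.002
y profile [(-0.228, 9), (-0.226, 88), (-0.224, 107), (-0.222, 109), (-0.22, 97), (-0.218, 112), (-0.216, 104), (-0.214, 118), (-0.212, 105), (-0.21, 112), (-0.208, 115), (-0.206, 107), (-0.204, 131), (-0.202, 264), (-0.2, 3), (-0.19, 67), (-0.188, 112), (-0.186, 118), (-0.184, 126), (-0.182, 152), (-0.18, 152), (-0.178, 100), (-0.176, 102), (-0.174, 102), (-0.172, 101), (-0.17, 104), (-0.168, 102), (-0.166, 98), (-0.164, 114), (-0.162, 105), (-0.16, 115), (-0.158, 101), (-0.156, 107), (-0.154, 110), (-0.152, 113), (-0.15, 97), (-0.148, 119), (-0.146, 112), (-0.144, 129), (-0.142, 97), (-0.14, 111), (-0.138, 121), (-0.136, 113), (-0.134, 119), (-0.132, 111), (-0.13, 123), (-0.128, 114), (-0.126, 121), (-0.124, 109), (-0.122, 135), (-0.12, 112), (-0.118, 129), (-0.116, 128), (-0.114, 114), (-0.112, 137), (-0.11, 117), (-0.108, 135), (-0.106, 133), (-0.104, 124), (-0.102, 131), (-0.1, 142), (-0.098, 112), (-0.096, 136), (-0.094, 144), (-0.092, 56)]
x ext [-0.0182  0.017 ] y max -0.0917
t 47.45 pos [ 0.6126 -0.1758  0.1763] zang -5.66 tilt 0.12 w 1.0 F [-0.3  0.3 -0.2] q6 -0.22
tool move [-1.000e-04  1.383e-01  9.000e-04] turn y 0.002
```

View pics/w13.png

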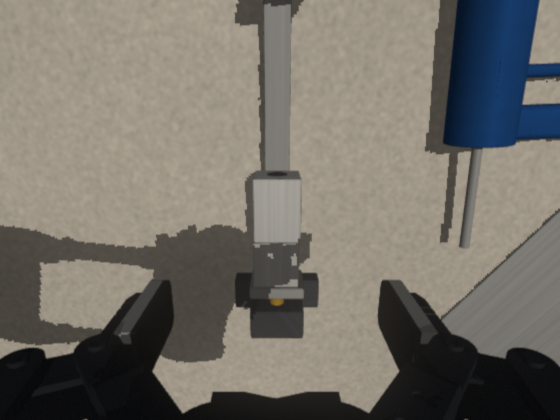

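View pics/t4.png

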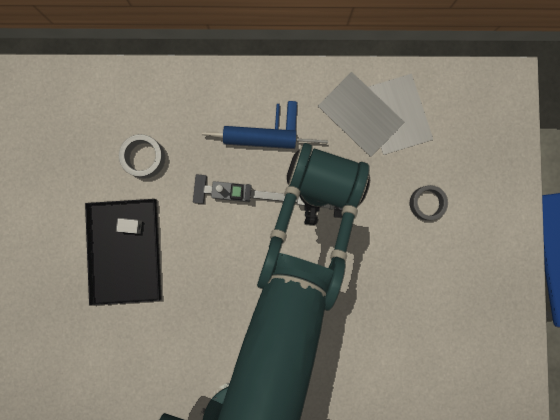

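Spacer4 lies in the tray at (128,226). Spacer3 and spacer1 still stand at (276,208) and (276,265). I pick up spacer3.

```bash
python3 -m handwheel '[[0,0.045,0,0,0,0,1],[0,0.045,0,0,0,0,1],[0,0.035,0,0,0,0,1],[0,0.013,0,0,0,0,1],[0,0,0,0,0,0,0.6],[0,0,0,0,0,0,0],[0,0,0,0,0,0,0],[0,0,0,0,0,0,0]]' 50
python3 -m handwheel '[[0,0,0,0,0,0,0],[0,0,0,0,0,0,0]]'
python3 -m handwheel '[[0,-0.02,0,0,0,0,0],[0,-0.05,0,0,0,0,0],[0,-0.05,0,0,0,0,0],[0,-0.02,0,0,0,0,0],[0,0,0,0,0,0,0]]'
python3 -c "from h import *; held(); status(.47,.31,.17,-5.77)"
```

```text
time: 48.5
tool_pos: [0.615, -0.1771, 0.0418]
tcp_rot: [-1.158, 1.279, -1.284]
wrist_force: [-0.2, 1.6, 6.4]
width: 0.41
time: 48.75
tool_pos: [0.615, -0.1771, 0.0418]
tcp_rot: [-1.158, 1.279, -1.284]
wrist_force: [-0.7, 1.5, 6.5]
width: 0.41
time: 49.38
tool_pos: [0.6143, -0.1772, 0.1815]
tcp_rot: [-1.159, 1.278, -1.284]
wrist_force: [0.5, 0.3, -1.8]
width: 0.409
top y -0.0239 x ext of top [-0.0258  0.0232] front x -0.0258 bottom est 0.0121 7263 1319
t 49.425 pos [ 0.6129 -0.1767  0.179 ] zang -5.67 tilt 0.01 w 0.408 F [ 0.2 -0.5 -2. ] q6 -0.22
tool move [-0.4702  0.009  -0.1903] turn y 0.002
```

View pics/held.png

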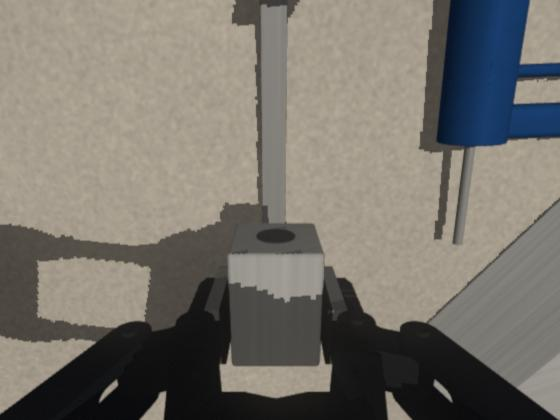

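```bash
python3 -m handwheel '[[-0.0522,0,-0.0211,0,0,0,0],[-0.0522,0,-0.0211,0,0,0,0],[-0.0522,0,-0.0211,0,0,0,0],[-0.0522,0,-0.0211,0,0,0,0],[-0.0522,0,-0.0211,0,0,0,0],[-0.0522,0,-0.0211,0,0,0,0],[-0.0522,0,-0.0211,0,0,0,0],[-0.0522,0,-0.0211,0,0,0,0]]'
python3 -m handwheel '[[-0.0522,0,-0.0211,0,0,0,0],[0,0.03,0,0,0,0,0],[0,0.03,0,0,0,0,0],[0,0.02,0,0,0,0,0],[0,0,0,0,0,0,0],[0,0,0,0,0,0,0]]'
python3 -c "from h import *; status(.47,.31,.0175,-5.77);held()"
```

```text
time: 50.42
tool_pos: [0.4839, 0.2562, 0.1759]
tcp_rot: [-1.166, 1.284, -1.282]
wrist_force: [1.1, -0.3, -0.7]
width: 0.413
time: 51.18
tool_pos: [0.4702, 0.3091, 0.0984]
tcp_rot: [-1.163, 1.283, -1.282]
wrist_force: [-0.0, -0.5, -1.1]
width: 0.409
t 51.175 pos [0.4702 0.3091 0.0984] zang -5.68 tilt 0.12 w 0.409 F [-0.  -0.5 -1.1] q6 0.64
tool move [-0.001   0.0809 -0.0001] turn y 0.002
top y -0.0239 x ext of top [-0.0258  0.0233] front x -0.0258 bottom est 0.0121 7263 1326
```

View pics/held.png

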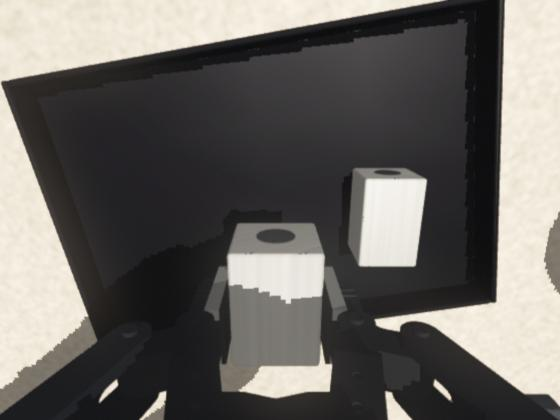

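Spacer3 is over the tray floor, clear of spacer4 at (390,218). I lower and release it.

```bash
python3 -m handwheel '[[0,0.035,0,0,0,0,0],[0,0.03,0,0,0,0,0],[0,0.012,0,0,0,0,0],[0,0.003,0,0,0,0,0],[0,0,0,0,0,0,0],[0,0,0,0,0,0,0]]'
python3 -c "from h import *; status(.47,.31,.0175,-5.77)"
```

```text
time: 51.98
tool_pos: [0.4718, 0.3102, 0.0208]
tcp_rot: [-1.158, 1.281, -1.282]
wrist_force: [0.4, -0.6, -0.5]
width: 0.413
t 51.975 pos [0.4718 0.3102 0.0208] zang -5.67 tilt 0.15 w 0.413 F [ 0.4 -0.6 -0.5] q6 0.64
tool move [ 0.0003  0.0033 -0.0018] turn y 0.002
```

```bash
python3 -m handwheel '[[0,0.002,0,0,0,0,0],[0,0,0,0,0,0,0]]'
python3 -m handwheel '[[0,0,0,0,0,0,0.5],[0,0,0,0,0,0,0.6],[0,0,0,0,0,0,0.6],[0,-0.03,0,0,0,0,0.6],[0,-0.06,0,0,0,0,0.8],[0,-0.06,0,0,0,0,1],[0,-0.01,0,0,0,0,1]]'
python3 -m handwheel '[[0.0567,0,0.0211,0,0,0,1],[0.0567,0,0.0211,0,0,0,1],[0.0567,0,0.0211,0,0,0,1],[0.0567,0,0.0211,0,0,0,1],[0.0567,0,0.0211,0,0,0,1],[0.0567,0,0.0211,0,0,0,1],[0.0567,0,0.0211,0,0,0,1],[0.0567,0,0.0211,0,0,0,1]]'
python3 -m handwheel '[[0.0567,0,0.0211,0,0,0,1],[0,0,0,0,0,0,1],[0,0,0,0,0,0,1]]'
python3 - <<'E'
from h import *
c=optics.read_camera("top");cv2.imwrite("pics/t5.png",c["image"][:,:,::-1])
x,y=wld(0,-.158); status(x,y,.038,-5.77); row("w14")
E
```

```text
time: 52.22
tool_pos: [0.4708, 0.3096, 0.0176]
tcp_rot: [-1.16, 1.282, -1.282]
wrist_force: [0.2, -0.3, -2.6]
width: 0.406
time: 53.1
tool_pos: [0.4741, 0.3115, 0.1836]
tcp_rot: [-1.15, 1.278, -1.281]
wrist_force: [0.4, 0.2, -0.1]
width: 1.001
time: 54.1
tool_pos: [0.5935, -0.1603, 0.1762]
tcp_rot: [-1.161, 1.283, -1.281]
wrist_force: [1.1, 0.8, -0.1]
width: 1.002
time: 54.48
tool_pos: [0.6084, -0.2168, 0.1759]
tcp_rot: [-1.161, 1.285, -1.28]
wrist_force: [-0.6, -0.6, 0.2]
width: 0.999
t 54.525 pos [ 0.6085 -0.2161  0.1762] zang -5.66 tilt 0.14 w 0.999 F [-0.   0.2  1.1] q6 -0.28
tool move [0.0014 0.1382 0.001 ] turn y 0.002
y profile [(-0.228, 14), (-0.226, 105), (-0.224, 118), (-0.222, 122), (-0.22, 132), (-0.218, 126), (-0.216, 125), (-0.214, 122), (-0.212, 124), (-0.21, 117), (-0.208, 130), (-0.206, 132), (-0.204, 140), (-0.202, 236), (-0.2, 1), (-0.19, 2), (-0.188, 129), (-0.186, 138), (-0.184, 128), (-0.182, 151), (-0.18, 186), (-0.178, 108), (-0.176, 120), (-0.174, 116), (-0.172, 118), (-0.17, 111), (-0.168, 119), (-0.166, 111), (-0.164, 128), (-0.162, 117), (-0.16, 121), (-0.158, 122), (-0.156, 121), (-0.154, 129), (-0.152, 122), (-0.15, 132), (-0.148, 126), (-0.146, 124), (-0.144, 143), (-0.142, 99)]
x ext [-0.0188  0.0163] y max -0.141
```

View pics/w14.png

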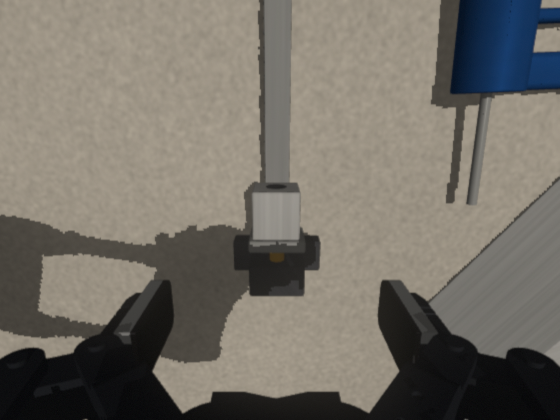

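View pics/t5.png

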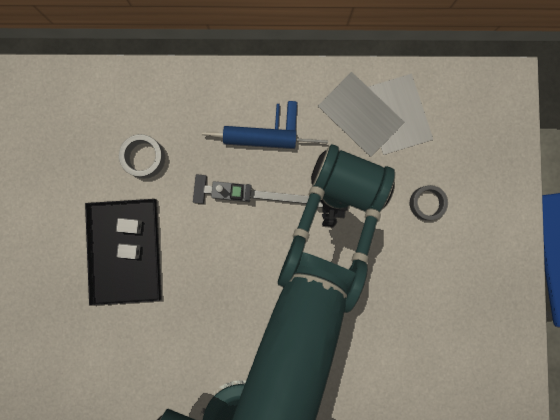

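Two spacers are in the tray at (128,226) and (128,252). Spacer1 is still on the beam at (276,215). I pick it up.

```bash
python3 -m handwheel '[[0.001,0.045,0,0,0,0,1],[0,0.045,0,0,0,0,1],[0,0.035,0,0,0,0,1],[0,0.013,0,0,0,0,1],[0,0,0,0,0,0,0.6],[0,0,0,0,0,0,0],[0,0,0,0,0,0,0],[0,0,0,0,0,0,0]]' 50
python3 -m handwheel '[[0,0,0,0,0,0,0],[0,0,0,0,0,0,0]]'
python3 -m handwheel '[[0,-0.02,0,0,0,0,0],[0,-0.05,0,0,0,0,0],[0,-0.05,0,0,0,0,0],[0,-0.02,0,0,0,0,0],[0,0,0,0,0,0,0]]'
python3 -c "from h import *; held(); status(.41,.32,.17,-5.77)"
```

```text
time: 55.58
tool_pos: [0.611, -0.2187, 0.0418]
tcp_rot: [-1.159, 1.278, -1.285]
wrist_force: [-0.5, 0.6, 5.8]
width: 0.41
time: 55.82
tool_pos: [0.611, -0.2187, 0.0418]
tcp_rot: [-1.159, 1.278, -1.284]
wrist_force: [-0.7, -0.4, 7.2]
width: 0.412
time: 56.45
tool_pos: [0.6103, -0.2186, 0.1818]
tcp_rot: [-1.159, 1.278, -1.285]
wrist_force: [0.0, -0.6, -1.1]
width: 0.412
top y -0.0238 x ext of top [-0.0181  0.0191] front x -0.018 bottom est 0.0122 5512 1597
t 56.5 pos [ 0.6089 -0.218   0.1792] zang -5.68 tilt 0.0 w 0.412 F [-0.3 -0.9 -0.6] q6 -0.28
tool move [-0.5157  0.0092 -0.2511] turn y 0.002
```

View pics/held.png

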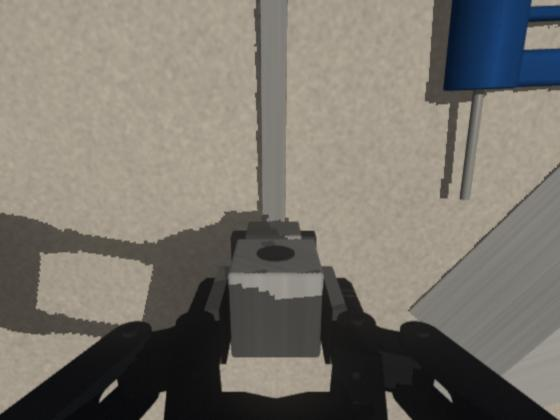

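```bash
python3 -m handwheel '[[-0.0516,0,-0.0251,0,0,0,0],[-0.0516,0,-0.0251,0,0,0,0],[-0.0516,0,-0.0251,0,0,0,0],[-0.0516,0,-0.0251,0,0,0,0],[-0.0516,0,-0.0251,0,0,0,0],[-0.0516,0,-0.0251,0,0,0,0],[-0.0516,0,-0.0251,0,0,0,0],[-0.0516,0,-0.0251,0,0,0,0]]'
python3 -m handwheel '[[-0.0516,0,-0.0251,0,0,0,0],[-0.0516,0,-0.0251,0,0,0,0],[0,0.03,-0.004,0,0,0,0],[0,0.03,0,0,0,0,0],[0,0.02,0,0,0,0,0],[0,0,0,0,0,0,0],[0,0,0,0,0,0,0]]'
python3 -c "from h import *; status(.405,.32,.0175,-5.77);held()"
```

```text
time: 57.5
tool_pos: [0.4474, 0.2133, 0.1763]
tcp_rot: [-1.166, 1.284, -1.281]
wrist_force: [0.3, 0.0, -0.7]
width: 0.409
time: 58.38
tool_pos: [0.4059, 0.3202, 0.0986]
tcp_rot: [-1.163, 1.282, -1.282]
wrist_force: [-0.2, -0.3, 0.4]
width: 0.413
t 58.375 pos [0.4059 0.3202 0.0986] zang -5.68 tilt 0.11 w 0.413 F [-0.2 -0.3  0.4] q6 0.72
tool move [ 0.0002  0.0811 -0.0008] turn y 0.002
top y -0.0238 x ext of top [-0.0181  0.019 ] front x -0.018 bottom est 0.0122 5512 1612
```

View pics/held.png

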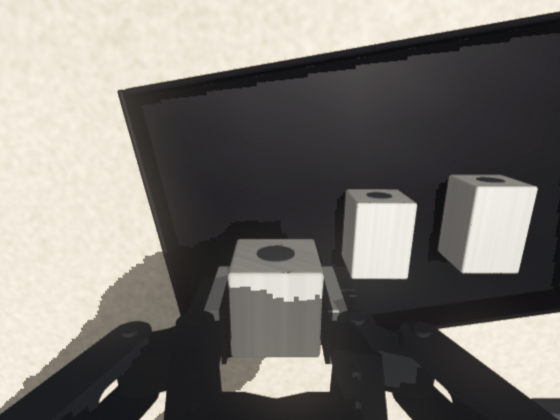

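I shift 10 mm more away from spacer3 at (378,232), then lower.

```bash
python3 -m handwheel '[[0,0.035,-0.01,0,0,0,0],[0,0.03,0,0,0,0,0],[0,0.012,0,0,0,0,0],[0,0.003,0,0,0,0,0],[0,0,0,0,0,0,0],[0,0.001,0,0,0,0,0],[0,0,0,0,0,0,0]]'
python3 -c "from h import *; status(.395,.32,.0175,-5.77)"
```

```text
time: 59.3
tool_pos: [0.397, 0.322, 0.0191]
tcp_rot: [-1.159, 1.281, -1.282]
wrist_force: [0.1, -0.2, -1.6]
width: 0.411
t 59.3 pos [0.397  0.322  0.0191] zang -5.67 tilt 0.08 w 0.411 F [ 0.1 -0.2 -1.6] q6 0.73
tool move [ 0.0022  0.0016 -0.0018] turn y 0.002
```

```bash
python3 -m handwheel '[[0,0.001,0,0,0,0,0],[0,0,0,0,0,0,0]]'
python3 -m handwheel '[[0,0,0,0,0,0,0.5],[0,0,0,0,0,0,0.6],[0,0,0,0,0,0,0.6],[0,-0.03,0,0,0,0,0.6],[0,-0.06,0,0,0,0,0.8],[0,-0.06,0,0,0,0,1],[0,-0.03,0,0,0,0,1]]'
python3 -m handwheel '[[0.055,0,0,0,0,0,1],[0.055,0,0,0,0,0,1],[0.055,0,0,0,0,0,1],[0.055,0,0,0,0,0,1],[0.055,0,0,0,0,0,1],[0,0,0,0,0,0,1],[0,0,0,0,0,0,1]]'
python3 - <<'E'
from h import *
status()
c=optics.read_camera("top");cv2.imwrite("pics/t6.png",c["image"][:,:,::-1]); W=cloud(c); W[...,2]+=.0013
spacers(W,(.3,.65,.2,.45),.033,.06,60)
q=loc(W.reshape(-1,3)); p=q[(abs(q[:,0])<.012)&(q[:,2]>.095)&(q[:,2]<.106)]; print("post",len(p),p.mean(0).round(4))
j=q[(abs(q[:,0])<.018)&(q[:,2]>.064)&(q[:,2]<.071)&(q[:,1]>-.1)];print("jaw y",np.percentile(j[:,1],[1,99]))
E
```

```text
time: 59.55
tool_pos: [0.3964, 0.3216, 0.0174]
tcp_rot: [-1.161, 1.282, -1.282]
wrist_force: [-0.4, 0.6, -0.9]
width: 0.412
time: 60.42
tool_pos: [0.3981, 0.3228, 0.2018]
tcp_rot: [-1.154, 1.28, -1.281]
wrist_force: [-0.1, 0.7, -0.5]
width: 1.0
time: 61.3
tool_pos: [0.3694, 0.0481, 0.1975]
tcp_rot: [-1.159, 1.283, -1.282]
wrist_force: [0.0, 0.8, 0.9]
width: 1.0
t 61.3 pos [0.3694 0.0481 0.1975] zang -5.75 tilt 0.05 w 1.0 F [0.  0.8 0.9] q6 0.16
px [128. 226.] n 283 c 540.0 308.8 size 57.4 35.8 long axis deg 84.3 top 0.04
px [127. 251.] n 256 c 471.2 308.3 size 50.0 36.2 long axis deg 83.1 top 0.0401
px [123. 279.] n 201 c 396.5 318.1 size 39.7 36.2 long axis deg 83.3 top 0.0399
post 46 [1.000e-04 1.141e-01 1.006e-01]
jaw y [0.03464497 0.10560864]
```

View pics/t6.png

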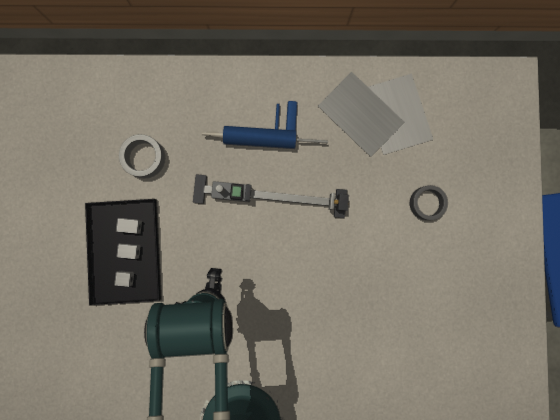

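```bash
python3 -c "
from workcell import workorder
print(workorder.finish_job())"
```

```text
the job is handed in; nothing more can be done
None
```

The job is done and handed in, 61 s in on the robot's clock. The run had three spacers: spacer1, spacer3 and spacer4.

- **Row on the beam:** All three stood by themselves, lined up with the beam, with about 4–5 mm between them before closing.
- **Pressing:** I shut the carriage until the row was tight. The anvil plate's back edge showed it about 5 mm in from above; the angled camera suggested nearer 6.5 mm. The push force was about 9 N, as expected for 6 N of spring plus friction, and I held it for more than 2 s.
- **Carriage:** I opened it until it hit the end stop, where the force rose to 7.7 N with no more travel. After that the cameras put the gap at 0.214–0.2146 instead of 0.215, which is within the 2 mm camera calibration.
- **Tray:** The last top picture shows all three lying flat in the tray, tops 40 mm above the table (4 mm floor plus 36 mm bar).
- **Other things:** By eye, the sealant gun, coil and tape are where they started; I did not re-measure them. The gripper is empty and clear of everything.

I noticed no knocked spacer or grip slip during the run.

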